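# Clamp a filter column in its sloped holder

## Robot

A 7-joint arm with a two-finger parallel gripper is mounted at the origin on the work surface. World frame = base frame: x ahead of the robot, y to its left, z up, the work surface at z = 0. Lengths are in m, angles in rad, forces in N, time in s.
With the tool pointing down it reaches from about 0.425 to 0.825 m from the base axis. Payload 3.6 kg.
Tool frame: the origin (TCP) lies between the finger pads; the fingertips stand 8 mm ahead of it and the grasp point (between the pads) lies 11 mm behind it; z points along the fingers, y is the direction in which the jaws open and shut (so a half turn about z gives the same grasp; the last joint's range is limited). The gripper opens to 93 mm and grips with 3 to 60 N. Pads are 15 mm wide; open, the fingers measure 128 mm over their backs; the gripper's body (75 mm by 188 mm) begins 65 mm behind the grasp point.
Start: joints at [1.085, 0.615, -0.013, 1.423, 0.008, 1.103, -0.04], TCP at [0.288, -0.582, 0.227] pointing down, gripper open.
Joint ranges: [-3.12, 3.12], [-0.3, 2.06], [-1.34, 1.32], [0.26, 2.42], [-1.36, 4.5], [0.01, 1.98], [-2.84, 2.84]. Speed limits (rad/s): [2.79, 2.79, 3.14, 3.14, 3.14, 3.14, 3.14].

## Interface

Orientations are given as a unit quaternion [x, y, z, w].
In Python, from rig import bot gives the robot as it stands.
- The arm moves only by the shell command python3 -m jog 'ROWS' [OPENING] [FORCE]. ROWS is text: rows parted by semicolons, each of 6 numbers parted by spaces: the shift along the tool's x, y, z in mm, then the turn, a rotation vector about the tool's x, y, z in rad. In form: tx ty tz wx wy wz; .... A call has 1 to 10 rows; each row is the pose to reach, as a shift and turn from the pose commanded when the call began, along the tool's axes at that moment; what a row does not reach only later rows make up. A row lasts 1/12 s, in which the tool goes at most 41.7 mm and 7.16 degrees, less where a joint would pass 70% of its speed; a pose out of reach is approached as far as the arm can. A call with a gripper value outside its range is refused whole. OPENING is the finger opening in mm, from 0 to 93, set as the call begins (- or left out, the last holds). The fingers move at their own pace and stop on an object; FORCE is the grip in N (left out, the last holds). Time passes only in rows, so rows that repeat a pose let the fingers close. It gives the time, the measured TCP pose, the force and the opening at its end, in the units of the state.
- bot.state(): the state, without advancing time (a new reading comes with each control period).
- bot.camera(name): name is "side" or "top" or "wrist"; returns the picture (480x640x3 uint8, blue, green, red); there is no depth.
- bot.camera_info(name): a dict with "vfov" (degrees; the focal length in pixels is half the picture's height over the tangent of half this angle, whatever the lens; pixels are square), "cx", "cy" (the principal point, pixels), "rvec" (rotation vector, rad) and "tvec" (3), from world to camera coordinates, as OpenCV has them. Camera axes: x right, y down, z forward; pixel columns grow to the right and rows downward; lengths in m; the calibration is good to about 2 mm. The wrist camera is an equidistant fisheye: a pixel r from the principal point sees the ray r / f radians off the axis. A picture is of the moment at which its call begins: read the wrist's pose just before it. camera_info takes no time and is no camera call; for the wrist camera it gives the pose at the moment of the call.
- bot.job_done(): hands the job in, once; it reports no verdict.
The state is a dict: "time_s": time; "q": joint angles; "joint_velocities": joint speeds; "joint_efforts": joint torques, N m; "ee_pos": TCP position; "ee_rot": TCP orientation; "wrist_force": force on the tool from outside, world axes, zero at the start; "moment": the same for the moment, N m; "finger_gap": finger opening in m.
Only numpy, scipy, OpenCV 4.12 (cv2) and the standard library are available. Lean on these libraries where they do the work, as an engineer would, in place of code of your own. Each camera call takes 0.05 s, during which the arm holds its last target. There are 200 camera calls.

## Task

Lay the white filter column in the two blue V-saddles of the sloped holder, orange end downhill and resting against the sprung black pad of the stop at the low end so that it presses the pad in a little; set it down gently and do not jam it onto the stop. Then swing the yellow hinged half fully shut over the column, and after that swing the red-knobbed bolt upright, fully into the slot of the yellow half. Leave the orange tube rack, the amber bottle and the blue tip box where they are.

Things in the scene. Friction and masses are not known exactly. Their poses are not given: they have to be found in the camera images.
- column_mid (a point): Centre of the loose filter column: white round tube 36 mm in diameter with a square 50 x 50 x 12 mm cap at each end (orange = foot, blue = head), 200 mm long over the caps, 0.25 to 0.5 kg. It starts lying on its caps' flats, its axis 25 mm above the table. The y axis runs along the tube from the orange end to the blue end; z is up at the start.
- column_foot (a point): Centre of the outer end face of the column's orange cap, 100 mm from column_mid along -y; same axes as column_mid.
- holder: The fixed holder: grey base plate 130 x 250 x 12 mm with two aluminium posts that carry the sloped cradle, foot stop and clamp. Origin at the middle of the plate's underside on the table; y points to the uphill end. The cradle line's middle (cradle_axis) is 115 mm straight above it.
- cradle_axis (a point): On the holder: middle of the line on which the column's axis must lie. y points uphill along it (rising at 0.35 rad), x is level, z is square to the slope. Two blue V-saddles, 14 mm long in y, 58 mm wide, 45 degree faces, stand at y = -68 and +68 mm, their tops 2 mm below the line; between them it is free down to 42 mm below the line. The clamp is at the uphill saddle (y = +68).
- stop_block: Steel foot-stop block fixed at the low end of the holder; origin on the cradle line, middle of its 44 mm wide uphill face, 118 mm downhill of cradle_axis, axes as cradle_axis. A black pad, 24 mm in diameter, on a screw stands out uphill on the cradle line, set anywhere from 12 to 24 mm out (not in the pose: feel or look for it). The pad is sprung: it gives 3 mm, reaching 1.5 N, then is hard.
- strap (a joint): Angle of the yellow hinged half: 0 = shut over the column, positive = open (start 1.8 to 2.1, leaning out on the cradle's +x side). It stays where it is left; about 2 N at its tip moves it. Shut, it clears the tube by 2 mm, covers 58 to 78 mm in the cradle's y (55 to 81 at its fork), and its flat top is 28 mm above the cradle line.
- strap_hinge (a point): On the hinge line of the yellow half, at cradle x = +30, y = +68, z = 0 mm. The hinge line is parallel to the cradle's y axis. Axes turn with the strap (as the cradle's when shut).
- strap_tip (a point): Middle of the fork at the free end of the yellow half, 78 mm in -x and 24 mm in +z of the hinge in the strap's axes: two tines, together 26 mm wide in y, 28 mm long, 8 mm thick, with a 14 mm slot between them, open at the end. It can be pinched across the tines (along y) and led round in an arc, turning between the fingers.
- bolt (a joint): Angle of the swing bolt: 0 = upright (along the cradle's z) in the slot, positive = swung outwards and down on the -x side (start 0.9 to 1.3). It stays where it is left; about 2 N at its knob moves it.
- bolt_pivot (a point): On the pivot line of the swing bolt (parallel to the cradle's y axis), at cradle x = -46, y = +68, z = -15 mm. Axes turn with the bolt.
- bolt_knob (a point): On the axis of the bolt's red round knob, 66 mm from the pivot along the bolt. The knob is 26 mm in diameter and covers 45 to 75 mm from the pivot; the shank below it is 9 mm thick. With all shut, the knob's underside stands 2 mm over the fork's top. It can be pinched along the cradle's y and led round in an arc.
- rack_mid (a point): Bystander: middle of the orange tube rack with capped tubes, 96 x 200 x 54 mm (tubes 88 mm high).
- reagent_mid (a point): Bystander: middle of the amber bottle, 60 mm in diameter, 130 mm high.
- tip_box_mid (a point): Bystander: middle of the blue tip box, 85 x 120 x 55 mm.
Not all that is in view belongs to the job. There is more than one size of the part that bears column_mid; the job needs the middle-sized.

How it is judged:
On the way, in this order (a step that is already met when the one before it is completed fails the run):
1. the column lies in both saddles, orange end downhill and touching the stop's pad (x of column_mid in the frame of cradle_axis between -0.003 and 0.003 m and x of column_foot in the frame of cradle_axis between -0.003 and 0.003 m and z of column_mid in the frame of cradle_axis between -0.003 and 0.003 m and z of column_foot in the frame of cradle_axis between -0.003 and 0.003 m and y of column_foot in the frame of cradle_axis between -0.112 and -0.085 m and contact force between column and stop_block above 0.1 N), for 0.2 s.
2. the yellow hinged half is swung shut over the column (all of step 1 and value of joint strap below 0.08 rad), for 0.2 s.
3. the bolt is swung upright into the slot of the shut half (all of step 2 and value of joint bolt below 0.1 rad), for 0.2 s.
At the end, for the whole second after the job is handed in: The column lies at rest in both saddles (its centre and its foot within 3 mm of the cradle line in x and z), its orange end downhill and bearing on the stop's pad (over 0.1 N), the yellow half within 0.08 rad of shut and the bolt within 0.1 rad of upright (all of step 3 and linear speed of column below 0.01 m/s and velocity of joint each of strap, bolt below 0.05 rad/s); the robot touches nothing.
It fails at once if the column is jammed hard onto the stop (over 15 N) (contact force between column and stop_block above 15 N).
It fails at once if the column is banged or pressed hard on the holder (over 35 N) (contact force between column and holder above 35 N).
It fails at once if the tube rack is moved more than 30 mm (distance of rack_mid from where it was at the start of the episode above 0.03 m).
It fails at once if the amber bottle is moved more than 30 mm (distance of reagent_mid from where it was at the start of the episode above 0.03 m).
It fails at once if the tip box is moved more than 30 mm (distance of tip_box_mid from where it was at the start of the episode above 0.03 m).
It also fails if it takes over 72 s, if anything falls off the work surface, if the arm or the gripper's body presses on something with over 40 N, if the wrist force passes 120 N, or if a joint passes its speed limit or range.

## Working session

There is one attempt and no reset: what is moved stays moved. The work goes in short steps, Python scripts to look and compute and a shell command to move; the robot and the scene stay as the last step left them, time stands still between calls to the robot, and variables do not carry over. Pictures are saved under pics/ and viewed, about 8 in all and at most 12, crops included, and the job is handed in when it is done.

```bash
ls; mkdir -p pics; python3 - <<'E'
from rig import bot
import cv2
print(bot.state())
for n in ("side","top"):
    print(n,bot.camera_info(n)); cv2.imwrite(f"pics/{n}0.png",bot.camera(n))
E
```

```text
pics
{'time_s': 0.0, 'q': array([ 1.0845111 ,  0.61591624, -0.01263186,  1.42491654,  0.00807599,
        1.10339543, -0.04042079]), 'joint_velocities': array([ 1.70647640e-03,  7.43878212e-04, -1.91345547e-04, -1.26582585e-03,
       -2.56043853e-05, -1.48294435e-03,  1.47712990e-03]), 'joint_efforts': array([ 3.52587404e-04, -4.58928752e+01,  2.08882685e-01, -1.65741545e+01,
       -6.12140866e-02,  2.06704665e-02,  2.23746774e-04]), 'ee_pos': array([ 0.28811484, -0.58178311,  0.2254772 ]), 'ee_rot': array([ 9.73684626e-01,  2.27895979e-01, -2.98331832e-04, -1.25823139e-03]), 'wrist_force': array([-0.73904792,  0.01060451, -0.38831759]), 'moment': array([-0.05909413,  0.01928707, -0.03387242]), 'finger_gap': 0.09288454480710764}
side {'vfov': 42.55147607294595, 'cx': 314.7737139142554, 'cy': 238.40628288263565, 'rvec': array([ 0.78375153, -2.57249905,  1.10687585]), 'tvec': array([0.40348482, 0.28134897, 1.20100388])}
top {'vfov': 43.90436840393836, 'cx': 316.5941065729583, 'cy': 231.35310465674385, 'rvec': array([ 2.15147583, -2.18268968,  0.15646555]), 'tvec': array([-0.01951596,  0.52583205,  1.59698187])}
```

View pics/side0.png

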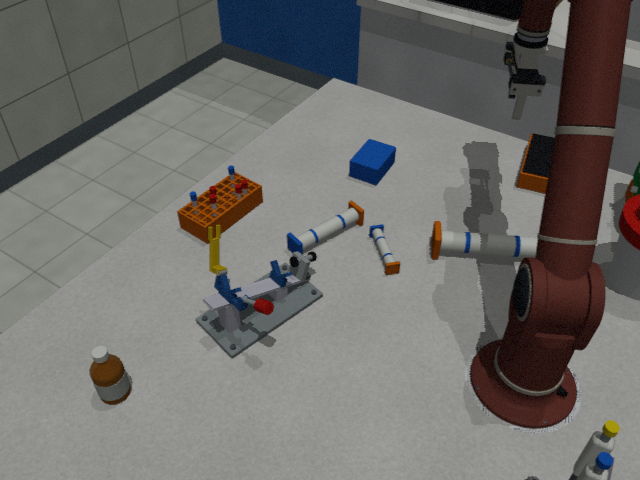

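View pics/top0.png

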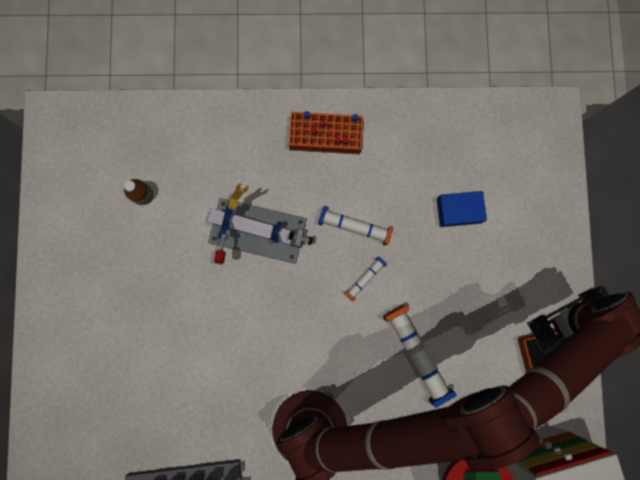

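```bash
cat > h.py <<'E'
import numpy as np, cv2
from scipy.spatial.transform import Rotation as R
from rig import bot
def cam(n,info=None):
    i=info or bot.camera_info(n); f=240/np.tan(np.radians(i['vfov'])/2)
    return f,i['cx'],i['cy'],R.from_rotvec(i['rvec']).as_matrix(),np.array(i['tvec'])
def ray(n,u,v,info=None):
    f,cx,cy,M,t=cam(n,info); d=np.array([(u-cx)/f,(v-cy)/f,1.])
    if n=='wrist':
        r=np.hypot(d[0],d[1]); d=np.array([*(d[:2]*np.sin(r)/max(r,1e-9)),np.cos(r)])
    return -M.T@t, M.T@d/np.linalg.norm(d)
def onz(n,u,v,z,info=None):
    o,d=ray(n,u,v,info); return o+d*(z-o[2])/d[2]
def proj(n,P,info=None):
    f,cx,cy,M,t=cam(n,info); p=np.atleast_2d(P)@M.T+t
    if n=='wrist':
        r=np.hypot(p[:,0],p[:,1]); th=np.arctan2(r,p[:,2])
        return np.c_[cx+f*th*p[:,0]/r, cy+f*th*p[:,1]/r]
    return np.c_[cx+f*p[:,0]/p[:,2], cy+f*p[:,1]/p[:,2]]
def tri(obs):
    A=np.zeros((3,3));b=np.zeros(3)
    for n,u,v,i in obs:
        o,d=ray(n,u,v,i);Q=np.eye(3)-np.outer(d,d);A+=Q;b+=Q@o
    return np.linalg.solve(A,b)
E
python3 - <<'E'
from h import *
np.set_printoptions(precision=4,suppress=True)
for nm,a,b,z in (("A",(323,215),(389,236),.025),("B",(382,262),(350,296),.015),("C",(443,398),(397,312),.033)):
    p,q=onz("top",*a,z),onz("top",*b,z); print(nm,p,q,np.linalg.norm(p-q))
for u,v in ((219,199),(306,219),(296,262),(209,243)): print("plate",onz("top",u,v,.012))
for u,v in ((322,293),(233,353),(198,320)): print("plate side",onz("side",u,v,.012))
for nm,t,s in (("padtip",(314,240),(316,256)),("knob",(219,257),(264,307)),("straptip",(240,187),(214,230))):
    print(nm,tri([("top",*t,None),("side",*s,None)]))
for nm,c in (("rack",(326,132)),("bottle",(138,190)),("box",(462,208))): print(nm,onz("top",*c,.05))
im=cv2.imread("pics/top0.png")[170:320,190:410]; a=cv2.resize(im,None,fx=3.6,fy=3.6,interpolation=3)[:300*2]
cv2.imwrite("pics/c1.png",a)
s=cv2.imread("pics/side0.png")[195:365,180:410]; cv2.imwrite("pics/c2.png",cv2.resize(s,None,fx=3.45,fy=3.45,interpolation=3))
E
```

```text
A [ 0.5717 -0.0456  0.025 ] [ 0.5109 -0.2265  0.025 ] 0.1907788359749006
B [ 0.4402 -0.2064  0.015 ] [ 0.3485 -0.116   0.015 ] 0.12880649486857967
C [ 0.0752 -0.3558  0.033 ] [ 0.3033 -0.2406  0.033 ] 0.2555733825177731
plate [0.6223 0.2426 0.012 ]
plate [0.563  0.0014 0.012 ]
plate [0.4438 0.0305 0.012 ]
plate [0.4996 0.2695 0.012 ]
plate side [0.446  0.0314 0.012 ]
plate side [0.5062 0.265  0.012 ]
plate side [0.6217 0.2404 0.012 ]
padtip [ 0.498  -0.0199  0.0557]
knob [0.4496 0.2224 0.1496]
straptip [0.6146 0.1624 0.2142]
rack [ 0.7999 -0.0571  0.05  ]
bottle [0.6429 0.4565 0.05  ]
box [ 0.5825 -0.4254  0.05  ]
```

View pics/c1.png

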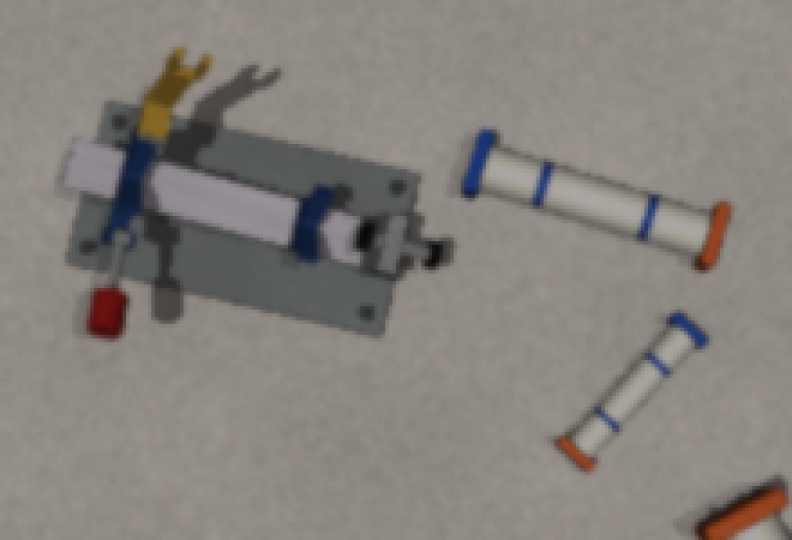

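View pics/c2.png

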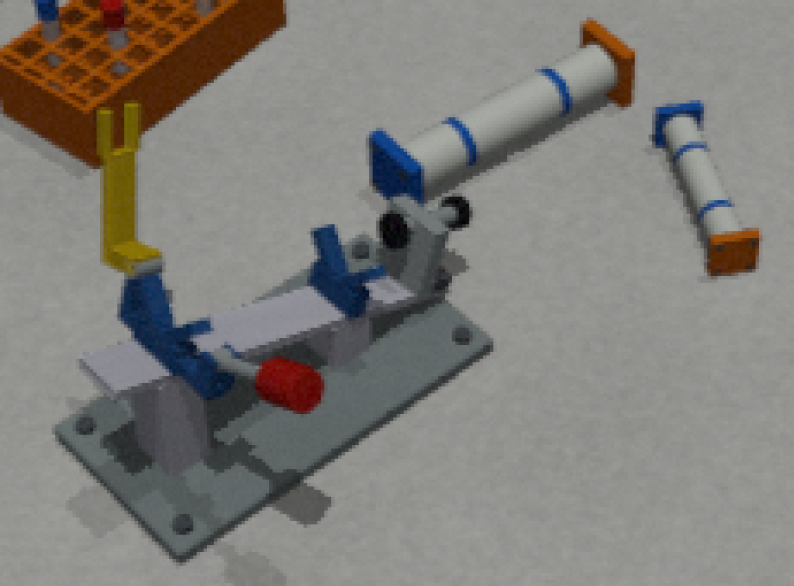

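The three white columns are A at (355,225), about 200 mm long, B at (365,280), about 130 mm, and C at (420,355), about 255 mm. A is the middle-sized one, and the crops confirm its orange end is on the right. The holder's uphill end, with the clamp, is on the left in the top view, so the orange end already points the right way. Next I'll move above A.

```bash
cat >> h.py <<'E'
np.set_printoptions(precision=4,suppress=True)
def rot(yv,zv):   # tool rotation with z=zv, y close to yv
    z=np.array(zv,float);z/=np.linalg.norm(z);y=np.array(yv,float);y-=z*(y@z);y/=np.linalg.norm(y)
    return np.c_[np.cross(y,z),y,z]
def rows(p,Rt):
    s=bot.state();R0=R.from_quat(s['ee_rot']).as_matrix()
    print("ROW",np.round(R0.T@(np.array(p)-s['ee_pos'])*1000,1),np.round(R.from_matrix(R0.T@Rt).as_rotvec(),3),"F",s['wrist_force'],"t",round(s['time_s'],2))
E
python3 - <<'E'
from h import *
rows([.541,-.136,.22],rot([.948,-.319,0],[0,0,-1]))
E
```

```text
ROW [ 424.5 -287.3    6.3] [-0.002 -0.001 -0.786] F [ 0.5243  2.1248 -0.6776] t 0.1
```

```bash
r="424 -287 6 0 0 -0.786"; python3 -m jog '424 -287 6 0 0 -0.786;424 -287 6 0 0 -0.786;424 -287 6 0 0 -0.786;424 -287 6 0 0 -0.786;424 -287 6 0 0 -0.786;424 -287 6 0 0 -0.786;424 -287 6 0 0 -0.786;424 -287 6 0 0 -0.786;424 -287 6 0 0 -0.786;424 -287 6 0 0 -0.786' 93
python3 - <<'E'
from h import *
rows([.541,-.136,.22],rot([.948,-.319,0],[0,0,-1])); print(bot.state()['q'])
E
```

```text
time_s: 0.93
ee_pos: [0.4943, -0.2182, 0.2215]
ee_rot: [0.812, 0.583, -0.0, -0.0]
wrist_force: [0.3, -0.3, 0.6]
finger_gap: 0.0929
ROW [92.9 18.   1.5] [-0.001  0.    -0.001] F [ 0.3425 -0.2623  0.6322] t 0.93
[ 0.554   0.4612 -0.265   1.7446  0.1432  0.9554 -0.0929]
```

```bash
python3 -m jog '93 18 2 0 0 0;93 18 2 0 0 0;93 18 2 0 0 0;93 18 2 0 0 0;93 18 2 0 0 0'
python3 - <<'E'
from h import *
import json
i=bot.camera_info("wrist"); im=bot.camera("wrist"); cv2.imwrite("pics/w1.png",im)
print(bot.state()['ee_pos'],i)
json.dump({k:(v.tolist() if hasattr(v,'tolist') else v) for k,v in i.items()},open("w1.json","w"))
E
```

```text
time_s: 1.35
ee_pos: [0.5402, -0.1379, 0.2193]
ee_rot: [0.812, 0.584, -0.001, -0.0]
wrist_force: [-1.2, 0.7, 1.0]
finger_gap: 0.0929
[ 0.5397 -0.1397  0.2193] {'vfov': 65.70646984690485, 'cx': 320.57802477263704, 'cy': 243.81099499130383, 'rvec': array([-2.806 ,  0.459 ,  0.0713]), 'tvec': array([-0.5564,  0.0062,  0.3958])}
```

View pics/w1.png

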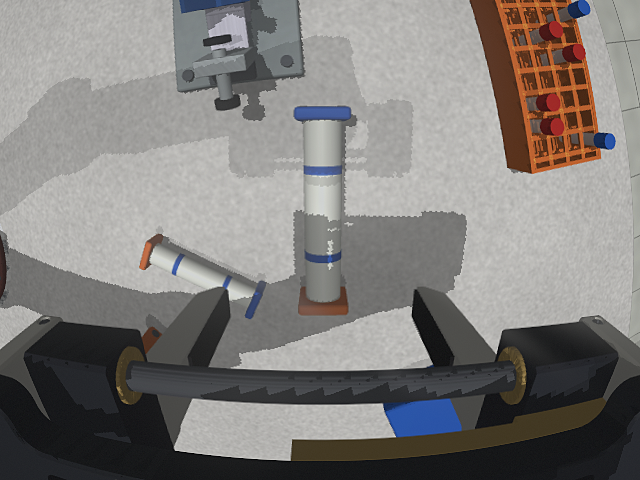

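```bash
cat >> h.py <<'E'
def colfit(im,i,x0,bb,zc=.025):
    """fit column (x,y,psi) lying on table from boxes bb of blue/orange blobs"""
    from scipy.optimize import least_squares
    c=np.array([[a,b,d] for a in(-.025,.025) for b in(0,.012) for d in (-.025,.025)])
    def f(p):
        M=R.from_euler('z',p[2]).as_matrix(); o=[]
        for y0 in (.088,-.1):
            P=(c+[0,y0,0])@M.T+[p[0],p[1],zc]; q=proj("wrist",P,i); o+=[*q.min(0),*q.max(0)]
        return np.array(o)-np.ravel(bb)
    r=least_squares(f,x0,x_scale=[.01,.01,.05]); return r.x,f(r.x)
E
python3 - <<'E'
from h import *
import json
i=json.load(open("w1.json")); im=cv2.imread("pics/w1.png"); h=cv2.cvtColor(im,cv2.COLOR_BGR2HSV)
f,cx,cy,M,t=cam("wrist",i); print("cam",-M.T@np.array(t),"fwd",M[2])
bb=[]
for lo,hi,(x0,y0,x1,y1) in (((100,90,40),(130,255,255),(285,95,360,130)),((2,90,30),(20,255,255),(290,270,360,325))):
    m=cv2.inRange(h,lo,hi)[y0:y1,x0:x1]; n,l,st,_=cv2.connectedComponentsWithStats(m); k=1+st[1:,4].argmax()
    x,y,w,hh,_=st[k]; bb.append([x+x0-.5,y+y0-.5,x+x0+w-.5,y+y0+hh-.5])
print(bb)
p,r=colfit(im,i,[.541,-.136,-.324],bb); print(p,r)
x,y,s=p; u=np.array([-np.sin(s),np.cos(s)])
rows([x,y,.014],rot([np.cos(s),np.sin(s),0],[0,0,-1]))
E
```

```text
cam [ 0.5671 -0.0604  0.3755] fwd [-0.0957 -0.2812 -0.9549]
[[np.float64(293.5), np.float64(106.5), np.float64(350.5), np.float64(119.5)], [np.float64(298.5), np.float64(286.5), np.float64(347.5), np.float64(314.5)]]
[ 0.5441 -0.1334 -0.3217] [-0.257  -1.3023  0.9091  1.1004 -1.4092 -1.4183  0.6928  1.8484]
ROW [  7.7   2.4 205.3] [-0.001  0.002 -0.005] F [ 0.6103 -0.0106 -1.0447] t 1.4
```

```bash
python3 -m jog '8 2 100 0 0 -0.005;8 2 140 0 0 -0.005;8 2 180 0 0 -0.005;8 2 190 0 0 -0.005;8 2 200 0 0 -0.005;8 2 205 0 0 -0.005;8 2 205 0 0 -0.005;8 2 205 0 0 -0.005'
python3 - <<'E'
from h import *
s=-.3217; rows([.5441,-.1334,.014],rot([np.cos(s),np.sin(s),0],[0,0,-1]))
E
```

```text
time_s: 2.07
ee_pos: [0.5458, -0.1326, 0.016]
ee_rot: [0.811, 0.584, 0.0, 0.001]
wrist_force: [-0.1, -0.4, 0.2]
finger_gap: 0.0927
ROW [-1.3 -1.3  2. ] [ 0.002  0.001 -0.001] F [-0.0698 -0.3509  0.191 ] t 2.07
```

```bash
python3 -m jog '-1 -1 2 0 0 0;-1 -1 2 0 0 0;-1 -1 2 0 0 0;-1 -1 2 0 0 0;-1 -1 2 0 0 0;-1 -1 2 0 0 0;-1 -1 2 0 0 0;-1 -1 2 0 0 0' 20 30
python3 -m jog '0 0 -60 0 0 0;0 0 -120 0 0 0;0 0 -160 0 0 0;0 0 -190 0 0 0;0 0 -190 0 0 0;0 0 -190 0 0 0;0 0 -190 0 0 0;0 0 -190 0 0 0'
python3 - <<'E'
from h import *
print(bot.state()['ee_pos'])
E
```

```text
time_s: 2.73
ee_pos: [0.5439, -0.1313, 0.0128]
ee_rot: [0.811, 0.585, 0.0, -0.0]
wrist_force: [0.8, -0.4, 1.2]
finger_gap: 0.0443
time_s: 3.4
ee_pos: [0.5429, -0.1313, 0.2016]
ee_rot: [0.811, 0.585, -0.001, -0.001]
wrist_force: [0.4, -0.8, 0.1]
finger_gap: 0.0202
[ 0.5429 -0.1313  0.2016]
```

The fingers were still closing when I lifted, so the grasp missed. I'll reopen, measure the column again and repeat.

```bash
python3 -m jog '0 0 -20 0 0 0;0 0 -20 0 0 0;0 0 -20 0 0 0;0 0 -20 0 0 0;0 0 -20 0 0 0;0 0 -20 0 0 0;0 0 -20 0 0 0;0 0 -20 0 0 0;0 0 -20 0 0 0;0 0 -20 0 0 0' 93
python3 - <<'E'
from h import *
i=bot.camera_info("wrist"); im=bot.camera("wrist"); cv2.imwrite("pics/w2.png",im)
h=cv2.cvtColor(im,cv2.COLOR_BGR2HSV); bb=[]
for lo,hi,(x0,y0,x1,y1) in (((100,90,40),(130,255,255),(270,70,380,150)),((2,90,30),(20,255,255),(285,260,375,345))):
    m=cv2.inRange(h,lo,hi)[y0:y1,x0:x1]; n,l,st,_=cv2.connectedComponentsWithStats(m); k=1+st[1:,4].argmax()
    x,y,w,hh,_=st[k]; bb.append([x+x0-.5,y+y0-.5,x+x0+w-.5,y+y0+hh-.5])
print(np.array(bb))
p,r=colfit(im,i,[.541,-.136,-.324],bb); print(p,r); x,y,s=p
rows([x,y,.014],rot([np.cos(s),np.sin(s),0],[0,0,-1])); print(bot.state()['finger_gap'])
E
```

```text
time_s: 4.23
ee_pos: [0.5439, -0.1313, 0.2227]
ee_rot: [0.811, 0.585, 0.0, -0.0]
wrist_force: [0.1, 0.3, 0.3]
finger_gap: 0.0823
[[294.5 114.5 350.5 127.5]
 [298.5 290.5 346.5 319.5]]
[ 0.5457 -0.1336 -0.3196] [-0.7038 -0.8774  0.752   0.2814 -1.1837 -0.6376  1.0954  1.5111]
ROW [ -1.5   2.4 208.8] [ 0. -0. -0.] F [ 0.1408 -0.4587  0.1833] t 4.28
0.0862898905760188
```

```bash
python3 -m jog '-1.5 2 100 0 0 0;-1.5 2 140 0 0 0;-1.5 2 180 0 0 0;-1.5 2 195 0 0 0;-1.5 2 205 0 0 0;-1.5 2 208 0 0 0;-1.5 2 208 0 0 0;-1.5 2 208 0 0 0' 93
python3 -m jog '0 0 0 0 0 0;0 0 0 0 0 0;0 0 0 0 0 0;0 0 0 0 0 0;0 0 0 0 0 0;0 0 0 0 0 0;0 0 0 0 0 0;0 0 0 0 0 0;0 0 0 0 0 0;0 0 0 0 0 0' 20 30
python3 -m jog '0 0 0 0 0 0;0 0 0 0 0 0;0 0 0 0 0 0;0 0 0 0 0 0;0 0 0 0 0 0;0 0 0 0 0 0' 20 30
```

```text
time_s: 4.95
ee_pos: [0.5461, -0.1334, 0.0162]
ee_rot: [0.811, 0.585, 0.0, 0.0]
wrist_force: [-0.4, -0.6, 0.8]
finger_gap: 0.0933
time_s: 5.78
ee_pos: [0.5453, -0.1333, 0.0147]
ee_rot: [0.811, 0.585, -0.0, -0.0]
wrist_force: [-0.2, -0.2, 0.3]
finger_gap: 0.0354
time_s: 6.28
ee_pos: [0.5452, -0.1333, 0.0147]
ee_rot: [0.811, 0.585, -0.0, -0.0]
wrist_force: [0.0, -0.4, -0.9]
finger_gap: 0.0353
```

```bash
python3 -m jog '0 0 -40 0 0 0;0 0 -80 0 0 0;0 0 -120 0 0 0;0 0 -160 0 0 0;0 0 -200 0 0 0;0 0 -240 0 0 0;0 0 -270 0 0 0;0 0 -270 0 0 0;0 0 -270 0 0 0'
python3 - <<'E'
from h import *
s=-.237; rows([.594,.009,.285],rot([np.cos(s),np.sin(s),0],[0,0,-1])); print(bot.state()['finger_gap'])
E
```

```text
time_s: 7.03
ee_pos: [0.5455, -0.1334, 0.2857]
ee_rot: [0.811, 0.585, 0.001, 0.001]
wrist_force: [0.5, 0.2, -4.9]
finger_gap: 0.0356
ROW [150.5   1.2   0.7] [ 0.002  0.    -0.083] F [ 0.4632  0.2337 -4.8934] t 7.03
0.035604056230122284
```

```bash
python3 -m jog '150 1 0 0 0 -0.083;150 1 0 0 0 -0.083;150 1 0 0 0 -0.083;150 1 0 0 0 -0.083;150 1 0 0 0 -0.083;150 1 0 0 0 -0.083;150 1 0 0 0 -0.083;150 1 0 0 0 -0.083;150 1 0 0 0 -0.083;150 1 0 0 0 -0.083'
python3 - <<'E'
from h import *
import json
i=bot.camera_info("wrist"); im=bot.camera("wrist"); cv2.imwrite("pics/w3.png",im)
print(bot.state()['ee_pos'],bot.state()['wrist_force'])
json.dump({k:(v.tolist() if hasattr(v,'tolist') else v) for k,v in i.items()},open("w3.json","w"))
E
```

```text
time_s: 7.87
ee_pos: [0.5932, 0.0071, 0.2844]
ee_rot: [0.786, 0.618, -0.001, -0.0]
wrist_force: [0.1, 0.9, -3.9]
finger_gap: 0.0353
[0.5933 0.0074 0.2847] [ 0.5882 -0.6346 -3.126 ]
```

View pics/w3.png

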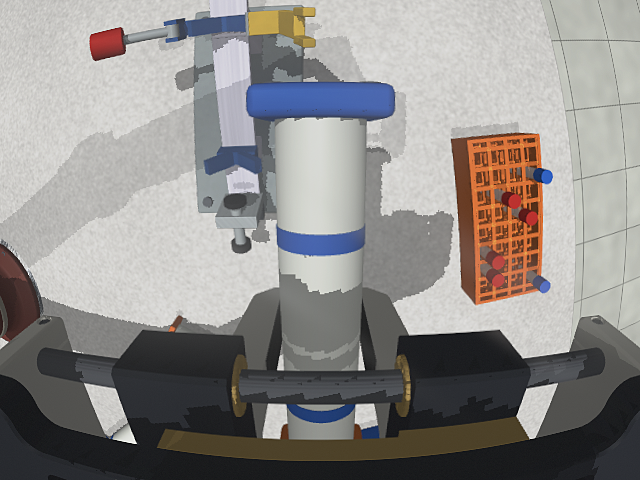

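The holder shows clearly: pad at about (235,201), stop block (240,213), low saddle (230,160), clamp (215,25), knob (107,43) and strap tip (305,25). I'll enlarge that area.

```bash
python3 - <<'E'
from h import *
im=cv2.imread("pics/w3.png")[0:260,85:325]; cv2.imwrite("pics/c3.png",cv2.resize(im,None,fx=2.3,fy=2.3,interpolation=2))
E
```

```text
(no output)
```

View pics/c3.png

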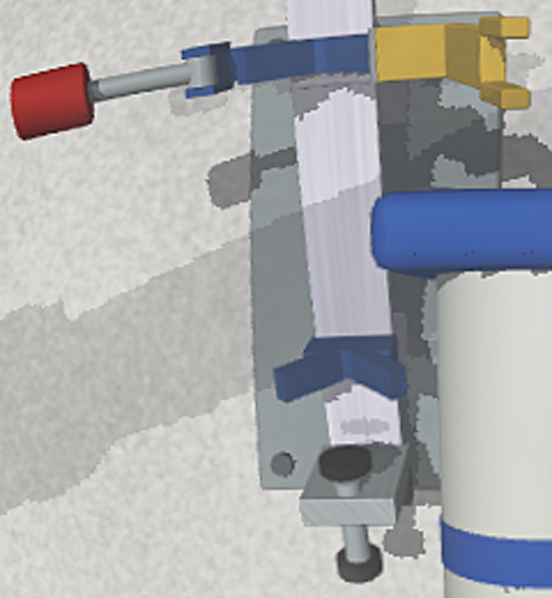

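```bash
cat >> h.py <<'E'
import json
def cradle(p):  # holder x,y,psi -> origin, rotation
    return np.array([p[0],p[1],.115]), R.from_euler('z',p[2]).as_matrix()@R.from_euler('x',.35).as_matrix()
E
python3 - <<'E'
from h import *
from scipy.optimize import least_squares
i=json.load(open("w3.json")); w=lambda u,v:(u/2.3+85-.3,v/2.3-.3)
H=[("wrist",w(262,489),(-65,-125,12)),("wrist",w(256,30),(-65,125,12)),("wrist",w(502,13),(65,125,12)),
("top",(219,199),(65,125,12)),("top",(306,219),(65,-125,12)),("top",(296,262),(-65,-125,12)),("top",(209,243),(-65,125,12)),
("side",(322,293),(-65,-125,12)),("side",(233,353),(-65,125,12)),("side",(198,320),(65,125,12))]
C=[("wrist",w(279,388),(-29,-68,-2)),("wrist",w(402,378),(29,-68,-2)),("wrist",w(347,461),None)]
def f(p):
    o,M=cradle(p); Hm=R.from_euler('z',p[2]).as_matrix(); r=[]
    for n,uv,P in H: r.append(((proj(n,Hm@(np.array(P)/1e3)+[p[0],p[1],0],i if n=="wrist" else None)[0]-uv)*(1 if n=="wrist" else .7)))
    for n,uv,P in C:
        P=np.array(P if P else (0,-118+p[3]*1000,0))/1e3; r.append(proj(n,o+M@P,i)[0]-uv)
    return np.ravel(r)
s=least_squares(f,[.533,.136,-.237,.018],x_scale=[.01,.01,.05,.01],loss='soft_l1'); p=s.x
print(p); print(f(p).reshape(-1,2)); json.dump(p.tolist(),open("hold.json","w"))
o,M=cradle(p)
# strap / bolt angles from knob, tip
for nm,uv,fun in (("bolt",w(52,100),lambda a:(-46-66*np.sin(a),68,-15+66*np.cos(a))),("strap",w(515,62),None)):
    best=[]
    for a in np.arange(.7,2.4,.02):
        if fun: P=np.array(fun(a))
        else:
            c,sn=np.cos(a),np.sin(a); P=np.array([30+(-78*c+24*sn),68,78*sn+24*c])
        best.append((np.hypot(*(proj("wrist",o+M@(P/1e3),i)[0]-uv)),a))
    print(nm,min(best))
E
```

```text
[ 0.5376  0.1364 -0.2394  0.0149]
[[-0.5464  1.2788]
 [-2.1077 -1.5459]
 [-0.0272 -2.7312]
 [ 0.0396 -1.9947]
 [ 0.4191 -2.013 ]
 [ 0.0147 -0.2507]
 [-0.9606 -1.1111]
 [ 0.5024 -0.0354]
 [-1.2862  2.3136]
 [-2.6257 -0.8224]
 [-2.6011  0.4769]
 [ 2.0071  2.8763]
 [ 0.1854 -0.0259]]
bolt (np.float64(0.7465051014333606), np.float64(1.4800000000000006))
strap (np.float64(2.753685457758325), np.float64(1.900000000000001))
```

```bash
cat >> h.py <<'E'
def ctool(P,dt=0):   # rows to put TCP at cradle-frame P (mm), tool z = -cradle z
    o,M=cradle(json.load(open("hold.json"))); T=np.c_[M[:,1],M[:,0],-M[:,2]]
    s=bot.state(); print("now cradle mm",(M.T@(s['ee_pos']-o)*1000).round(1),"F cradle",(M.T@s['wrist_force']).round(2))
    rows(o+M@(np.array(P)/1e3),T)
E
python3 - <<'E'
from h import *
o,M=cradle(json.load(open("hold.json")))
for P in ([0.4496,0.2224,0.1496],[0.6146,0.1624,0.2142],[0.498,-0.0199,0.0557]): print((M.T@(np.array(P)-o)*1000).round(1))
ctool([0,5,130])
E
```

```text
[-105.9   70.7   11. ]
[68.6 74.9 78.3]
[  -1.4 -171.8   -0.4]
now cradle mm [ 84.7 -47.2 197.8] F cradle [ 0.72 -1.52 -2.77]
ROW [ 72.3 -84.7  45.8] [-0.    0.35  0.  ] F [ 0.5882 -0.6346 -3.126 ] t 7.92
```

```bash
python3 -m jog '0 0 0 0 0.12 0;0 0 0 0 0.24 0;15 -15 10 0 0.35 0;30 -35 20 0 0.35 0;45 -55 30 0 0.35 0;60 -75 40 0 0.35 0;72 -85 46 0 0.35 0;72 -85 46 0 0.35 0;72 -85 46 0 0.35 0;72 -85 46 0 0.35 0'
python3 - <<'E'
from h import *
ctool([0,5,30])
i=bot.camera_info("wrist"); im=bot.camera("wrist"); cv2.imwrite("pics/w4.png",im)
json.dump({k:(v.tolist() if hasattr(v,'tolist') else v) for k,v in i.items()},open("w4.json","w"))
cv2.imwrite("pics/s4.png",cv2.resize(bot.camera("side")[170:370,140:400],None,fx=3,fy=3,interpolation=2))
E
```

```text
time_s: 8.75
ee_pos: [0.5291, 0.0971, 0.2393]
ee_rot: [0.774, 0.609, 0.137, -0.106]
wrist_force: [-0.5, -0.2, -3.6]
finger_gap: 0.0355
now cradle mm [  1.1   4.8 130.6] F cradle [-0.43 -1.56 -3.27]
ROW [  0.3  -1.3 100.6] [0.002 0.001 0.001] F [-0.4955 -0.2368 -3.6086] t 8.75
```

View pics/s4.png

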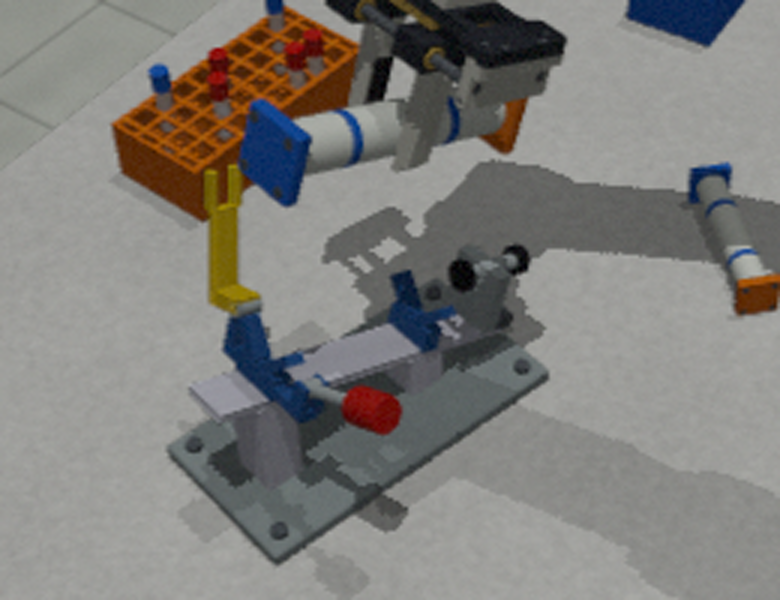

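```bash
python3 - <<'E'
from h import *
o,M=cradle(json.load(open("hold.json")))
c=lambda *P: (proj("side",o+M@(np.array(P)/1e3))[0]-[140,170])*3
for sx,sz in ((1,1),(-1,1),(-1,-1),(1,-1)): print("head corner",c(1.1+25*sx,104.8,140.9+25*sz))
print("pad face",c(0,-103,0),"block face",c(0,-118,0),"saddle lo tips",c(-29,-68,-2),c(29,-68,-2),"hi tips",c(-29,68,-2),c(29,68,-2))
print("plate",[(proj("side",[*(R.from_euler('z',-.2394).as_matrix()@np.array([a,b,12])/1e3+[.5376,.1364,0])])[0]-[140,170])*3 for a,b in((65,125),(-65,125),(-65,-125))])
E
```

```text
head corner [247.6717 101.0818]
head corner [297.7927 141.3537]
head corner [281.8479 212.337 ]
head corner [233.1483 171.2373]
pad face [458.5188 276.0324] block face [473.4118 271.6201] saddle lo tips [448.9418 310.9793] [396.1048 267.388 ] hi tips [296.9356 358.5463] [243.9001 310.3947]
plate [array([162.7796, 446.4432]), array([273.5247, 558.8766]), array([548.176, 368.811])]
```

```bash
python3 - <<'E'
from h import *
from scipy.optimize import least_squares
i=json.load(open("w4.json")); o,M=cradle(json.load(open("hold.json")))
im=cv2.imread("pics/w4.png"); h=cv2.cvtColor(im,cv2.COLOR_BGR2HSV)
m=cv2.inRange(h,(100,90,40),(130,255,255)); n,l,st,_=cv2.connectedComponentsWithStats(m); print(st[1:][st[1:,4]>400])
box=np.array([[a,b,d] for a in(-25,25) for b in(88,100) for d in (-25,25)],float)
q=proj("wrist",o+(box+[1.1,4.8,140.9])@M.T/1e3,i); print("pred",q.min(0),q.max(0))
# side
s=cv2.imread("pics/s4.png"); hs=cv2.cvtColor(s,cv2.COLOR_BGR2HSV)
for lo,hi,(x0,y0,x1,y1),b in (((100,90,40),(130,255,255),(230,85,330,215),0),((3,120,40),(16,255,255),(480,80,540,165),-188)):
    m=cv2.inRange(hs,lo,hi)[y0:y1,x0:x1]; n,l,st,_=cv2.connectedComponentsWithStats(m); k=1+st[1:,4].argmax(); print("side",st[k][:4]+[x0,y0,x0,y0]+[0,0,st[k][0],st[k][1]]-[0,0,0,0])
    q=(proj("side",o+(box+[1.1,4.8+b,140.9])@M.T/1e3)-[140,170])*3; print("pred",q.min(0),q.max(0))
cv2.imwrite("pics/w4c.png",im)
E
```

```text
[[ 246   82  149   37 5025]
 [ 276  227   88   29 1703]
 [ 287  404   68   19  746]]
pred [242.3091  77.5248] [396.7272 118.3687]
side [239 100 311 206]
pred [233.1483  98.1813] [313.5003 212.337 ]
side [481  98 527 153]
pred [452.4652  57.7492] [531.8676 159.6017]
```

View pics/w4.png

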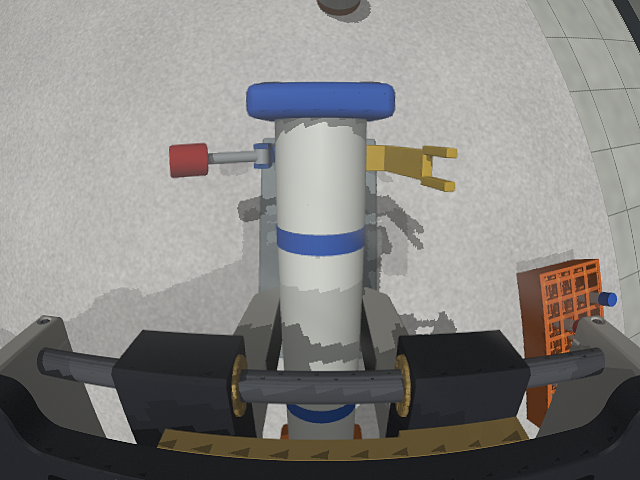

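```bash
python3 -m jog '1 -1 30 0 0 0;1 -1 60 0 0 0;1 -1 80 0 0 0;1 -1 95 0 0 0;1 -1 105 0 0 0;1 -1 115 0 0 0;1 -1 120 0 0 0;1 -1 120 0 0 0;1 -1 120 0 0 0;1 -1 120 0 0 0'
python3 - <<'E'
from h import *
for k in range(4): 
    ctool([0,6,-10.3]); bot.camera("side")
E
```

```text
time_s: 9.68
ee_pos: [0.5374, 0.1394, 0.1272]
ee_rot: [0.774, 0.609, 0.138, -0.107]
wrist_force: [0.2, -0.5, -3.9]
finger_gap: 0.035
now cradle mm [-0.9  6.9 10.5] F cradle [ 0.26 -1.71 -3.47]
ROW [-0.9  0.9 20.8] [ 0.001 -0.     0.002] F [ 0.1519 -0.464  -3.8502] t 9.68
now cradle mm [-1.   6.9 10.5] F cradle [ 0.3  -1.88 -3.57]
ROW [-0.9  0.9 20.8] [ 0.001 -0.     0.002] F [ 0.167  -0.5931 -4.0015] t 9.73
now cradle mm [-1.1  6.9 10.5] F cradle [-0.36 -1.04 -3.45]
ROW [-0.9  1.  20.8] [ 0.001 -0.     0.002] F [-0.305   0.2898 -3.5948] t 9.78
now cradle mm [-1.2  6.9 10.4] F cradle [ 0.21 -0.36 -3.09]
ROW [-0.9  1.1 20.7] [ 0.001 -0.     0.002] F [ 0.3715  0.65   -3.0229] t 9.83
```

```bash
python3 -m jog '-0.5 1 5 0 0 0;-0.5 1 10 0 0 0;-0.5 1 14 0 0 0;-0.5 1 16 0 0 0;-0.5 1 17 0 0 0;-0.5 1 17 0 0 0;-0.5 1 17 0 0 0'
python3 - <<'E'
from h import *
for k in range(3): 
    ctool([0,6,-10.3]); bot.camera("side")
E
python3 -m jog '0 0 0.5 0 0 0;0 0 1 0 0 0;0 0 1.5 0 0 0;0 0 2 0 0 0;0 0 2 0 0 0;0 0 2 0 0 0'
python3 - <<'E'
from h import *
for k in range(3): 
    ctool([0,6,-10.3]); bot.camera("side")
E
```

```text
time_s: 10.47
ee_pos: [0.5389, 0.1448, 0.1102]
ee_rot: [0.774, 0.609, 0.137, -0.108]
wrist_force: [0.2, 0.4, -3.2]
finger_gap: 0.0352
now cradle mm [-0.7  6.3 -7.4] F cradle [ 0.09 -0.64 -3.14]
ROW [-0.3  0.7  2.9] [-0.001 -0.     0.002] F [ 0.1992  0.4415 -3.1734] t 10.47
now cradle mm [-0.6  6.3 -7.3] F cradle [ 0.93 -0.86 -2.48]
ROW [-0.3  0.6  3. ] [-0.001 -0.     0.002] F [ 0.9184 -0.1781 -2.622 ] t 10.52
now cradle mm [-0.5  6.3 -7.2] F cradle [ 0.27 -0.64 -2.68]
ROW [-0.3  0.5  3.1] [-0.001 -0.     0.002] F [ 0.3387  0.2453 -2.7377] t 10.57
time_s: 11.12
ee_pos: [0.539, 0.1454, 0.1084]
ee_rot: [0.774, 0.609, 0.137, -0.108]
wrist_force: [1.1, -0.2, -4.0]
finger_gap: 0.035
now cradle mm [-0.8  6.2 -9.3] F cradle [ 1.1  -1.28 -3.81]
ROW [-0.2  0.8  1. ] [-0.001 -0.     0.002] F [ 1.0902 -0.1611 -4.0194] t 11.12
now cradle mm [-0.8  6.2 -9.3] F cradle [ 0.81 -1.33 -2.54]
ROW [-0.2  0.8  1. ] [-0.001 -0.     0.002] F [ 0.6959 -0.5572 -2.8415] t 11.17
now cradle mm [-0.8  6.2 -9.3] F cradle [ 0.22 -1.37 -2.57]
ROW [-0.2  0.8  1. ] [-0.001 -0.     0.002] F [ 0.1185 -0.4412 -2.8854] t 11.22
```

```bash
cat > look.py <<'E'
from h import *
o,M=cradle(json.load(open("hold.json"))); F=[]
for k in range(5):
    s=bot.state(); F.append(M.T@s['wrist_force']); P=M.T@(s['ee_pos']-o)*1000
    if k<4: bot.camera("side")
print("cradle",P.round(1),"F",np.mean(F,0).round(2),"t",s['time_s'])
E
for k in 1; do python3 -m jog '0 0 0.5 0 0 0;0 0 1 0 0 0;0 0 1 0 0 0;0 0 1 0 0 0'; python3 look.py; done
python3 -m jog '0 0 0.5 0 0 0;0 0 1 0 0 0;0 0 1 0 0 0;0 0 1 0 0 0' >/dev/null; python3 look.py
```

```text
time_s: 11.6
ee_pos: [0.5391, 0.1457, 0.1078]
ee_rot: [0.774, 0.609, 0.137, -0.108]
wrist_force: [-1.5, -1.3, 1.2]
finger_gap: 0.0355
cradle [ -0.8   6.3 -10. ] F [-1.63 -1.48  2.35] t 11.8
cradle [ -0.8   6.3 -10.1] F [-3.61 -1.79 11.12] t 12.3333
```

```bash
python3 -m jog '0 -0.4 -0.6 0 0 0;0 -0.8 -1.2 0 0 0;0 -0.8 -1.2 0 0 0;0 -0.8 -1.2 0 0 0' >/dev/null; python3 look.py
python3 -m jog '-1 0 0 0 0 0;-2 0 0 0 0 0;-3 0 0 0 0 0;-4 0 0 0 0 0;-4 0 0 0 0 0;-4 0 0 0 0 0' >/dev/null; python3 look.py
```

```text
cradle [ -1.    6.3 -10.2] F [ 0.02 -0.98  0.57] t 12.8667
cradle [ -1.6   2.2 -10.2] F [-0.14  0.19 -1.66] t 13.5667
```

```bash
python3 -m jog '-0.5 0 0 0 0 0;-1 0 0 0 0 0;-1.5 0 0 0 0 0;-1.5 0 0 0 0 0;-1.5 0 0 0 0 0' >/dev/null; python3 look.py
python3 -m jog '-0.5 0 0 0 0 0;-1 0 0 0 0 0;-1 0 0 0 0 0;-1 0 0 0 0 0' >/dev/null; python3 look.py
python3 -m jog '-0.5 0 0 0 0 0;-1 0 0 0 0 0;-1 0 0 0 0 0;-1 0 0 0 0 0' >/dev/null; python3 look.py
```

```text
cradle [ -1.6   0.4 -10.2] F [ 0.03 -0.57 -1.68] t 14.1833
cradle [ -1.6  -0.2 -10.1] F [-0.51 -0.14 -1.98] t 14.7167
cradle [ -1.6  -1.2 -10.1] F [-0.55  0.55 -2.02] t 15.25
```

```bash
python3 -m jog '-0.5 0 0 0 0 0;-1 0 0 0 0 0;-1 0 0 0 0 0;-1 0 0 0 0 0' >/dev/null; python3 look.py
python3 -m jog '-0.4 0 0 0 0 0;-0.7 0 0 0 0 0;-0.7 0 0 0 0 0;-0.7 0 0 0 0 0' >/dev/null; python3 look.py
```

```text
cradle [ -1.6  -2.3 -10.1] F [-0.79  0.5  -2.65] t 15.7833
cradle [ -1.6  -2.9 -10.1] F [-0.95  0.34 -2.24] t 16.3167
```

```bash
python3 -m jog '-0.4 0 0 0 0 0;-0.7 0 0 0 0 0;-0.7 0 0 0 0 0;-0.7 0 0 0 0 0' >/dev/null; python3 look.py
python3 -m jog '-0.4 0 0 0 0 0;-0.7 0 0 0 0 0;-0.7 0 0 0 0 0;-0.7 0 0 0 0 0' >/dev/null; python3 look.py
```

```text
cradle [ -1.6  -3.3 -10.1] F [-1.23  2.5  -2.41] t 16.85
cradle [ -1.5  -3.4 -10.1] F [-1.52  4.01 -3.36] t 17.3833
```

```bash
python3 -m jog '0.5 -0.3 0.3 0 0 0;1.3 -0.5 0.5 0 0 0;1.3 -0.5 0.5 0 0 0;1.3 -0.5 0.5 0 0 0' >/dev/null; python3 look.py
```

```text
cradle [ -1.5  -3.4 -10.3] F [-0.38  1.9   1.42] t 17.9167
```

```bash
python3 -m jog '0.6 0 0 0 0 0;0.6 0 0 0 0 0;0.6 0 0 0 0 0;0.6 0 0 0 0 0;0.6 0 0 0 0 0;0.6 0 0 0 0 0;0.6 0 0 0 0 0;0.6 0 0 0 0 0;0.6 0 0 0 0 0;0.6 0 0 0 0 0' 65; python3 look.py
python3 - <<'E'
from h import *
cv2.imwrite("pics/s5.png",cv2.resize(bot.camera("side")[170:370,140:400],None,fx=3,fy=3,interpolation=2))
ctool([0,-3,130])
E
```

```text
time_s: 18.75
ee_pos: [0.536, 0.1382, 0.1042]
ee_rot: [0.774, 0.609, 0.137, -0.108]
wrist_force: [0.0, 1.0, -0.9]
finger_gap: 0.0648
cradle [ -2.   -2.4 -10.6] F [-0.48  0.36 -0.31] t 18.95
now cradle mm [ -2.   -2.5 -10.6] F cradle [-0.31 -0.31  1.04]
ROW [  -0.5    1.9 -140.6] [-0.001 -0.     0.002] F [-0.4588 -0.553   0.8731] t 19.0
```

Released. I'll retract square to the slope and look.

```bash
python3 -m jog '0 0 -10 0 0 0;0 0 -30 0 0 0;0 0 -60 0 0 0;0 0 -90 0 0 0;0 0 -120 0 0 0;0 0 -140 0 0 0;0 0 -140 0 0 0;0 0 -140 0 0 0;0 0 -140 0 0 0;0 0 -140 0 0 0' 
python3 - <<'E'
from h import *
i=bot.camera_info("wrist"); im=bot.camera("wrist"); cv2.imwrite("pics/w6.png",im); print(bot.state()['q'])
json.dump({k:(v.tolist() if hasattr(v,'tolist') else v) for k,v in i.items()},open("w6.json","w"))
cv2.imwrite("pics/s6.png",cv2.resize(bot.camera("side")[170:370,140:400],None,fx=3,fy=3,interpolation=2))
a=cv2.resize(im[:,90:550],None,fx=.87,fy=.87); b=cv2.imread("pics/s6.png")[60:560,100:480]
c=np.zeros((600,800,3),np.uint8); c[:418,:400]=a[:418,:400]; c[:500,410:790]=b; cv2.imwrite("pics/m6.png",c)
E
```

```text
time_s: 19.83
ee_pos: [0.5237, 0.0919, 0.2345]
ee_rot: [0.774, 0.609, 0.136, -0.109]
wrist_force: [0.4, 0.1, 0.3]
finger_gap: 0.0648
[ 0.3462  0.4387 -0.5248  1.8533 -0.1601  0.7858 -0.2529]
```

View pics/m6.png

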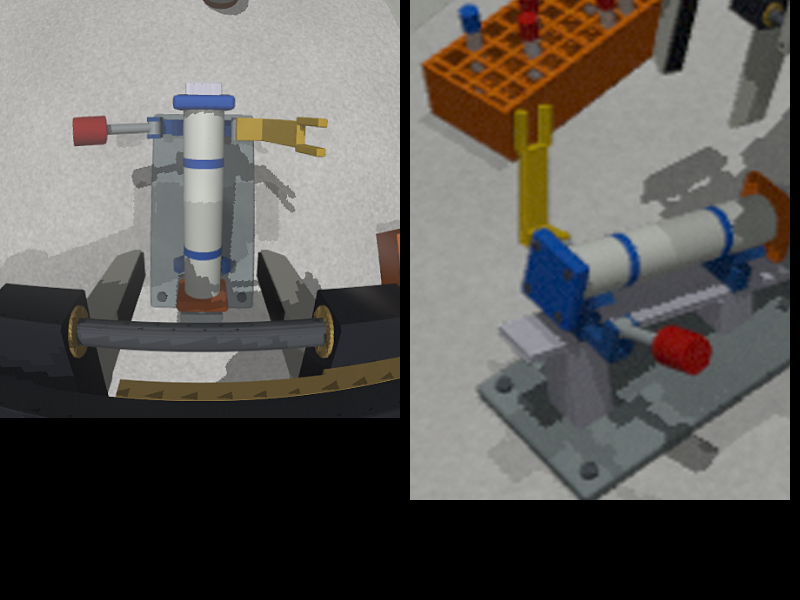

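The column is seated in both saddles and touching the stop. Next I'll refine the strap and knob geometry from this wrist picture.

```bash
cat >> h.py <<'E'
def ctool2(P):   # TCP at cradle P, tool x=+cradle x, y=-cradle y, z=-cradle z
    o,M=cradle(json.load(open("hold.json"))); T=np.c_[M[:,0],-M[:,1],-M[:,2]]
    s=bot.state(); print("now cradle mm",(M.T@(s['ee_pos']-o)*1000).round(1),"F cradle",(M.T@s['wrist_force']).round(2),"gap",s['finger_gap'])
    rows(o+M@(np.array(P)/1e3),T)
E
python3 - <<'E'
from h import *
from scipy.optimize import least_squares
p=json.load(open("hold.json")); o,M=cradle(p); d=M@[-.0015,0,0]; p[0]+=d[0];p[1]+=d[1]; json.dump(p,open("hold.json","w")); o,M=cradle(p)
i=json.load(open("w6.json")); im=cv2.imread("pics/w6.png"); h=cv2.cvtColor(im,cv2.COLOR_BGR2HSV)
def blob(lo,hi,x0,y0,x1,y1):
    m=cv2.inRange(h,lo,hi)[y0:y1,x0:x1]; n,l,st,c=cv2.connectedComponentsWithStats(m); k=1+st[1:,4].argmax(); return c[k]+[x0,y0],st[k][:4]+[x0,y0,0,0]
kc,kb=blob((0,120,60),(6,255,255),150,100,250,200); yc,yb=blob((18,100,60),(32,255,255),350,100,480,220); print("knob",kc,kb,"yellow",yc,yb)
tip=lambda a,r=78:np.array([30-r*np.cos(a)+24*np.sin(a),68,r*np.sin(a)+24*np.cos(a)])
knob=lambda b,r=60:np.array([-46-r*np.sin(b),68,-15+r*np.cos(b)])
pj=lambda P:proj("wrist",o+M@(np.array(P)/1e3),i)[0]
te=np.array([464.7,158.])  # between tine ends
f=lambda v:np.r_[pj(tip(v[0],92)+[0,v[1],0])-te, pj(knob(v[2])+[0,v[1],0])-kc]
r=least_squares(f,[1.85,0,1.1],x_scale=[.1,3,.1]); print("strap,dy,bolt",r.x,f(r.x))
for n,uv,l in (("top",(240,187),0),("side",(214,230),0)):
  print(n,[(a,proj(n,o+M@(tip(a,92)/1e3))[0].round(1)) for a in (1.8,1.9,2.,2.1)],uv)
for n,uv in (("top",(219,257)),("side",(264,307))): print(n,[(b,proj(n,o+M@(knob(b)/1e3))[0].round(1)) for b in (.9,1.1,1.3)],uv)
E
```

```text
knob [192.848  146.6884] [174 134  39  31] yellow [411.855  151.9032] [361 135 105  45]
strap,dy,bolt [1.8909 0.2497 0.9955] [ 0.048  -2.448  -0.2622  3.1695]
top [(1.8, array([243.7, 186. ])), (1.9, array([244., 183.])), (2.0, array([244.2, 180.3])), (2.1, array([244.3, 177.9]))] (240, 187)
side [(1.8, array([216. , 225.8])), (1.9, array([213.1, 225.8])), (2.0, array([210.3, 226.3])), (2.1, array([207.7, 227.3]))] (214, 230)
top [(0.9, array([222. , 252.7])), (1.1, array([220.5, 255.2])), (1.3, array([219.2, 256.9]))] (219, 257)
side [(0.9, array([262.8, 298.4])), (1.1, array([263.8, 304.7])), (1.3, array([264. , 310.7]))] (264, 307)
```

```bash
python3 - <<'E'
from h import *
ctool2([76,68,130])
E
```

```text
now cradle mm [ -1.3  -2.6 128.2] F cradle [-0.04 -0.29 -1.06] gap 0.0650394559918237
ROW [70.4 77.4 -2.1] [-0.003  0.003  1.573] F [-0.022   0.094  -1.0931] t 19.93
```

```bash
python3 -m jog '10 10 -2 0 0 0.12;20 20 -2 0 0 0.24;30 30 -2 0 0 0.36;40 40 -2 0 0 0.48;50 50 -2 0 0 0.6;60 60 -2 0 0 0.72;70 77 -2 0 0 0.84;70 77 -2 0 0 0.96;70 77 -2 0 0 1.08;70 77 -2 0 0 1.2' 60
python3 -m jog '0 0 0 0 0 0.12;0 0 0 0 0 0.24;0 0 0 0 0 0.37;0 0 0 0 0 0.37;0 0 0 0 0 0.37'
python3 - <<'E'
from h import *
ctool2([76,68,130])
i=bot.camera_info("wrist"); im=bot.camera("wrist"); cv2.imwrite("pics/w7.png",im); print(bot.state()['q'])
json.dump({k:(v.tolist() if hasattr(v,'tolist') else v) for k,v in i.items()},open("w7.json","w"))
h=cv2.cvtColor(im,cv2.COLOR_BGR2HSV)
m=cv2.inRange(h,(18,100,60),(32,255,255)); n,l,st,c=cv2.connectedComponentsWithStats(m)
for k in range(1,n):
    if st[k,4]>80: print(st[k],c[k])
o,M=cradle(json.load(open("hold.json")))
tip=lambda a,r=78,y=0,z=24:o+M@(np.array([30-r*np.cos(a)+z*np.sin(a),68+y,r*np.sin(a)+z*np.cos(a)])/1e3)
for a in (1.8,1.87,1.95): print(a,[proj("wrist",tip(a,r,y,z),i)[0].round(0) for r in (64,92) for y in(-13,13) for z in (20,28)])
E
```

```text
time_s: 20.77
ee_pos: [0.6145, 0.1375, 0.2602]
ee_rot: [0.983, 0.063, 0.05, -0.166]
wrist_force: [-0.7, -0.2, -0.3]
finger_gap: 0.06
time_s: 21.18
ee_pos: [0.6144, 0.1373, 0.2606]
ee_rot: [0.978, -0.114, 0.02, -0.173]
wrist_force: [-0.1, 0.1, 0.5]
finger_gap: 0.0602
now cradle mm [ 75.9  67.8 130.3] F cradle [-0.12  0.27  0.41] gap 0.060206601438978526
ROW [ 0.1 -0.2  0.3] [0.001 0.003 0.006] F [-0.0912  0.1435  0.4756] t 21.18
[-0.0544  0.5076 -0.0628  1.5796 -0.3651  0.9671 -1.7154]
[ 299  255   43   39 1147] [320.1744 272.4595]
[441 352  23  61 711] [454.1561 381.6104]
[178 358  21  55 488] [185.4611 390.7316]
[ 211  409  360   52 7770] [397.1819 441.4497]
1.8 [array([337., 278.]), array([337., 266.]), array([298., 278.]), array([298., 266.]), array([340., 286.]), array([340., 273.]), array([296., 286.]), array([296., 273.])]
1.87 [array([337., 271.]), array([337., 260.]), array([299., 271.]), array([299., 259.]), array([340., 275.]), array([340., 262.]), array([296., 275.]), array([296., 261.])]
1.95 [array([337., 264.]), array([337., 252.]), array([299., 264.]), array([299., 252.]), array([339., 263.]), array([340., 249.]), array([296., 262.]), array([296., 249.])]
```

```bash
python3 -m jog '2 1 25 0 0 0;2 1 45 0 0 0;2 1 58 0 0 0;2 1 66 0 0 0;2 1 72 0 0 0;2 1 75 0 0 0;2 1 75 0 0 0;2 1 75 0 0 0'; python3 look.py
python3 -m jog '0 0 0 0 0 0;0 0 0 0 0 0;0 0 0 0 0 0;0 0 0 0 0 0;0 0 0 0 0 0;0 0 0 0 0 0;0 0 0 0 0 0;0 0 0 0 0 0;0 0 0 0 0 0;0 0 0 0 0 0' 16 12; python3 look.py
```

```text
time_s: 21.9
ee_pos: [0.6231, 0.1601, 0.1914]
ee_rot: [0.978, -0.116, 0.021, -0.173]
wrist_force: [0.2, -0.3, -0.1]
finger_gap: 0.0599
cradle [78.9 66.9 57.1] F [ 0.05 -0.23 -0.01] t 22.1
time_s: 22.93
ee_pos: [0.6229, 0.1616, 0.1913]
ee_rot: [0.978, -0.116, 0.021, -0.174]
wrist_force: [1.0, 4.1, 0.6]
finger_gap: 0.0256
cradle [78.4 68.1 56.3] F [ 0.52  4.77 -1.32] t 23.1333
```

```bash
cat > arc.py <<'E'
from h import *
import sys
# arc.py hx hz r base_deg a_list: rows (tool x,z mm) from the current TCP for a grasp point 11 mm behind the TCP
o,M=cradle(json.load(open("hold.json"))); g=M.T@(bot.state()['ee_pos']-o)*1000+[0,0,11]
hx,hz,r,b=map(float,sys.argv[1:5]); sgn=float(sys.argv[5])
print("g",g.round(1),"r",np.hypot(g[0]-hx,g[2]-hz).round(1),"angle",(sgn*(np.radians(b)-np.arctan2(g[2]-hz,g[0]-hx))).round(3))
for a in map(float,sys.argv[6:]):
    t=np.radians(b)-sgn*a; print(a,(hx+r*np.cos(t)-g[0]).round(1),(-(hz+r*np.sin(t)-g[2])).round(1))
E
python3 arc.py 30 0 82 162.9 1 1.8 1.7 1.6 1.5 1.4 1.3 1.2 1.1 1.0 .9
```

```text
g [78.4 68.1 67.3] r 82.9 angle 1.895
1.8 -7.1 -3.5
1.7 -14.4 -7.3
1.6 -22.0 -10.3
1.5 -29.9 -12.5
1.4 -38.0 -14.0
1.3 -46.1 -14.6
1.2 -54.3 -14.4
1.1 -62.5 -13.4
1.0 -70.5 -11.6
0.9 -78.2 -9.0
```

```bash
python3 -m jog '-7 -1 -3.5 0 0 0;-14.4 -1 -7.3 0 0 0;-22 -1 -10.3 0 0 0;-30 -1 -12.5 0 0 0;-38 -1 -14 0 0 0;-46 -1 -14.6 0 0 0;-54.3 -1 -14.4 0 0 0;-62.5 -1 -13.4 0 0 0;-70.5 -1 -11.6 0 0 0;-78.2 -1 -9 0 0 0'; python3 look.py; python3 arc.py 30 0 82 162.9 1 .8 .7 .6 .5 .4 .3 .2
```

```text
time_s: 23.97
ee_pos: [0.5485, 0.1762, 0.2018]
ee_rot: [0.978, -0.116, 0.024, -0.174]
wrist_force: [0.8, 2.1, 6.7]
finger_gap: 0.0259
cradle [-0.  68.4 66.5] F [-0.86  4.65  4.93] t 24.1667
g [-0.  68.4 77.5] r 83.1 angle 0.903
0.8 -7.3 4.5
0.7 -14.4 8.6
0.6 -21.1 13.4
0.5 -27.2 18.8
0.4 -32.8 24.8
0.3 -37.7 31.3
0.2 -42.0 38.3
```

```bash
python3 -m jog '-7.3 -1 4 0 0 0;-14.4 -1 8 0 0 0;-21.1 -1 12.8 0 0 0;-27.4 -1 18.3 0 0 0;-33 -1 24.3 0 0 0;-38 -1 31 0 0 0;-42.3 -1 38 0 0 0;-42.3 -1 38 0 0 0'; python3 look.py; python3 arc.py 30 0 82.5 162.9 1 .15 .1 .05 0 -.03
```

```text
time_s: 24.83
ee_pos: [0.5058, 0.2012, 0.1637]
ee_rot: [0.978, -0.115, 0.018, -0.173]
wrist_force: [-1.4, 5.2, 2.0]
finger_gap: 0.0254
cradle [-44.5  68.7  27.2] F [-3.3   4.92  0.97] t 25.0333
g [-44.5  68.7  38.2] r 83.7 angle 0.176
0.15 0.1 2.5
0.1 -1.6 6.2
0.05 -3.1 10.1
0.0 -4.4 14.0
-0.03 -5.1 16.3
```

```bash
python3 -m jog '0.5 -1 2.5 0 0 0;-0.5 -1 6 0 0 0;-1.5 -1 10 0 0 0;-2.5 -1 13 0 0 0;-3 -1 15 0 0 0;-3 -1 15 0 0 0;-3 -1 15 0 0 0'; python3 look.py; python3 arc.py 30 0 82.5 162.9 1 0 -.03
```

```text
time_s: 25.62
ee_pos: [0.5019, 0.2075, 0.1496]
ee_rot: [0.978, -0.114, 0.015, -0.173]
wrist_force: [-5.6, 4.4, 2.7]
finger_gap: 0.0258
cradle [-50.   68.8  11.7] F [-6.21  3.7   1.53] t 25.8167
g [-50.   68.8  22.7] r 83.2 angle -0.022
0.0 1.2 -1.6
-0.03 0.5 0.8
```

```bash
python3 -m jog '1 0 1 0 0 0;1 0 2 0 0 0;1 0 2 0 0 0;1 0 2 0 0 0'; python3 look.py;python3 -m jog '0.5 0 1 0 0 0;0.5 0 2 0 0 0;0.5 0 2 0 0 0;0.5 0 2 0 0 0'; python3 look.py
```

```text
time_s: 26.15
ee_pos: [0.5017, 0.2083, 0.1476]
ee_rot: [0.978, -0.114, 0.014, -0.173]
wrist_force: [-7.8, 3.6, 4.9]
finger_gap: 0.0256
cradle [-50.4  68.7   9.6] F [-8.04  3.36  4.25] t 26.35
time_s: 26.68
ee_pos: [0.5016, 0.209, 0.1457]
ee_rot: [0.978, -0.114, 0.013, -0.173]
wrist_force: [-9.9, 4.7, 4.5]
finger_gap: 0.0259
cradle [-50.6  68.8   7.5] F [-9.39  3.48  3.85] t 26.8833
```

```bash
python3 -m jog '-0.8 0 -1.5 0 0 0;-0.8 0 -1.5 0 0 0;-0.8 0 -1.5 0 0 0;-0.8 0 -1.5 0 0 0;-0.8 0 -1.5 0 0 0;-0.8 0 -1.5 0 0 0' 50
python3 -m jog '0 0 -10 0 0 0;0 0 -25 0 0 0;0 0 -45 0 0 0;0 0 -70 0 0 0;0 0 -100 0 0 0;0 0 -120 0 0 0;0 0 -120 0 0 0;0 0 -120 0 0 0;0 0 -120 0 0 0'
python3 - <<'E'
from h import *
i=bot.camera_info("wrist"); im=bot.camera("wrist"); cv2.imwrite("pics/w8.png",im); print(bot.state()['q'])
json.dump({k:(v.tolist() if hasattr(v,'tolist') else v) for k,v in i.items()},open("w8.json","w"))
s=cv2.resize(bot.camera("side")[170:370,140:400],None,fx=2,fy=2,interpolation=2)
c=np.zeros((580,800,3),np.uint8); c[:480,:400]=im[:,120:520]; c[:400,400:800]=s[:,60:460]; cv2.imwrite("pics/m8.png",c)
ctool2([0,0,0])
h=cv2.cvtColor(im,cv2.COLOR_BGR2HSV)
for lo,hi in (((18,100,60),(32,255,255)),((0,150,60),(5,255,255))):
    n,l,st,c=cv2.connectedComponentsWithStats(cv2.inRange(h,lo,hi))
    for k in range(1,n):
        if st[k,4]>150: print(st[k],c[k])
o,M=cradle(json.load(open("hold.json")))
pj=lambda *P:proj("wrist",o+M@(np.array(P)/1e3),i)[0].round(0)
for a in (0,.1,.2): print(a,[pj(30-r*np.cos(a)+28*np.sin(a),68+y,r*np.sin(a)+28*np.cos(a)) for r in (64,92) for y in(-13,13)])
for b in (.9,1.,1.1,1.2,1.3): print(b,pj(-46-60*np.sin(b),68,-15+60*np.cos(b)))
E
```

```text
time_s: 27.38
ee_pos: [0.508, 0.2066, 0.148]
ee_rot: [0.978, -0.116, 0.021, -0.173]
wrist_force: [0.4, -0.1, 0.2]
finger_gap: 0.0497
time_s: 28.13
ee_pos: [0.4972, 0.1674, 0.2604]
ee_rot: [0.978, -0.116, 0.02, -0.173]
wrist_force: [-0.8, -0.9, -0.5]
finger_gap: 0.0501
[-0.1124  0.3338 -0.0916  1.8823 -0.3979  0.8186 -1.7452]
now cradle mm [-45.4  69.  128.7] F cradle [-0.24 -0.11 -0.19] gap 0.049688131411662895
ROW [ 45.6  69.  128.6] [0.001 0.004 0.003] F [-0.2403  0.0167 -0.2165] t 28.23
[ 304  135   35  130 3088] [321.023  192.2555]
[423 353  20  62 649] [434.2558 383.2203]
[200 362  18  53 442] [205.6403 392.4977]
[ 189  412  366   49 7969] [378.923  442.4062]
0 [array([338., 233.]), array([302., 233.]), array([337., 270.]), array([302., 270.])]
0.1 [array([338., 232.]), array([301., 231.]), array([338., 270.]), array([302., 270.])]
0.2 [array([339., 229.]), array([301., 229.]), array([339., 269.]), array([301., 269.])]
0.9 [320. 303.]
1.0 [320. 305.]
1.1 [320. 305.]
1.2 [320. 305.]
1.3 [320. 304.]
```

View pics/m8.png

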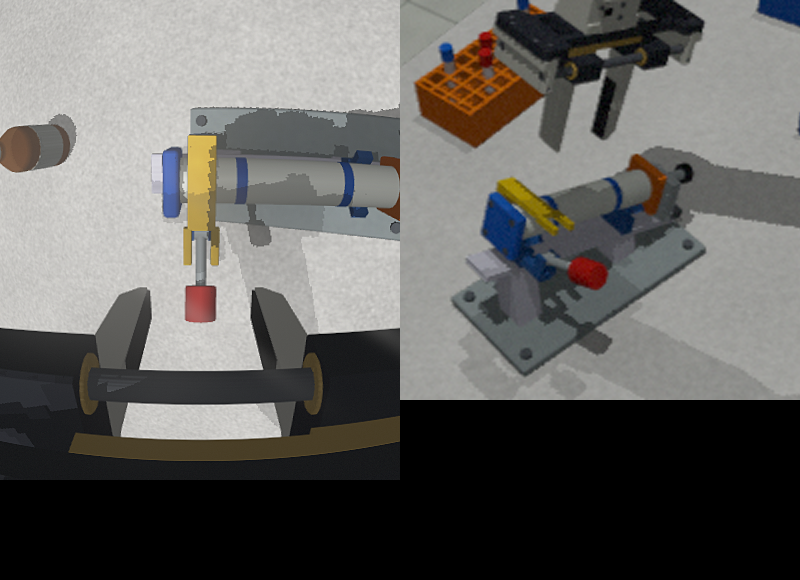

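The yellow half is shut over the seated column, and the knob is at side pixel (263,306), so the bolt is at about 1.15 rad. Next is the knob.

```bash
python3 -m jog '-30 0 10 0 0 0;-60 0 20 0 0 0;-63 0.5 50 0 0 0;-63 0.5 80 0 0 0;-63 0.5 90 0 0 0;-63 0.5 90 0 0 0;-63 0.5 90 0 0 0' 50
python3 - <<'E'
from h import *
ctool2([-108,68.5,1.8])
E
```

```text
time_s: 28.82
ee_pos: [0.4432, 0.2117, 0.1751]
ee_rot: [0.978, -0.116, 0.019, -0.173]
wrist_force: [-0.1, 0.2, 0.7]
finger_gap: 0.0501
now cradle mm [-108.1   68.3   39. ] F cradle [-0.11  0.39  0.58] gap 0.05008999366245126
ROW [ 0.2 -0.3 37.2] [0.001 0.004 0.003] F [-0.0641  0.1923  0.6755] t 28.82
```

```bash
python3 -m jog '0 0 10 0 0 0;0 0 20 0 0 0;0 0 28 0 0 0;0 0 34 0 0 0;0 0 37 0 0 0;0 0 37 0 0 0;0 0 37 0 0 0'; python3 look.py
python3 -m jog '0 0 0 0 0 0;0 0 0 0 0 0;0 0 0 0 0 0;0 0 0 0 0 0;0 0 0 0 0 0;0 0 0 0 0 0;0 0 0 0 0 0;0 0 0 0 0 0;0 0 0 0 0 0;0 0 0 0 0 0' 16 12; python3 look.py; python3 arc.py -46 -15 68 90 -1 1.05 .95 .85 .75 .65 .55 .45 .35
```

```text
time_s: 29.4
ee_pos: [0.447, 0.2239, 0.1416]
ee_rot: [0.978, -0.116, 0.021, -0.173]
wrist_force: [0.4, 0.3, 0.3]
finger_gap: 0.0498
cradle [-107.2   68.8    3.4] F [0.37 0.15 0.09] t 29.6
time_s: 30.43
ee_pos: [0.447, 0.2244, 0.1416]
ee_rot: [0.978, -0.116, 0.021, -0.173]
wrist_force: [1.4, 3.1, 2.3]
finger_gap: 0.0257
cradle [-107.4   69.2    3. ] F [-0.14  3.12  0.36] t 30.6333
g [-107.4   69.2   14. ] r 67.9 angle 1.129
1.05 2.4 -4.8
0.95 6.1 -10.5
0.85 10.3 -15.8
0.75 15.1 -20.7
0.65 20.3 -25.1
0.55 25.9 -28.9
0.45 31.8 -32.2
0.35 38.1 -34.8
```

```bash
python3 -m jog '2.4 -0.5 -4.8 0 0 0;6 -0.5 -10.5 0 0 0;10.3 -0.5 -15.8 0 0 0;15 -0.5 -20.7 0 0 0;20.3 -0.5 -25 0 0 0;26 -0.5 -29 0 0 0;32 -0.5 -32.2 0 0 0;38 -0.5 -34.8 0 0 0;38 -0.5 -34.8 0 0 0'; python3 look.py; python3 arc.py -46 -15 68 90 -1 .25 .15 .05 0 -.03
```

```text
time_s: 31.38
ee_pos: [0.481, 0.2034, 0.175]
ee_rot: [0.978, -0.116, 0.02, -0.173]
wrist_force: [-3.3, 1.6, 6.5]
finger_gap: 0.0254
cradle [-69.3  69.   38.7] F [-3.2   2.33  5.01] t 31.5833
g [-69.3  69.   49.7] r 68.7 angle 0.346
0.25 6.5 -1.2
0.15 13.2 -2.6
0.05 19.9 -3.3
0.0 23.3 -3.3
-0.03 25.4 -3.3
```

```bash
python3 -m jog '6.5 0 -0.8 0 0 0;13.2 0 -2 0 0 0;18 0 -2.5 0 0 0;21 0 -2.5 0 0 0;23.5 0 -2.5 0 0 0;24.5 0 -2.5 0 0 0;24.5 0 -2.5 0 0 0;24.5 0 -2.5 0 0 0'; python3 look.py; python3 arc.py -46 -15 68 90 -1 0 -.03
```

```text
time_s: 32.25
ee_pos: [0.5048, 0.1965, 0.1775]
ee_rot: [0.978, -0.116, 0.021, -0.173]
wrist_force: [-3.1, 0.5, 7.4]
finger_gap: 0.0252
cradle [-44.6  69.   41.3] F [-3.14  1.89  6.61] t 32.45
g [-44.6  69.   52.3] r 67.4 angle -0.02
0.0 -1.4 -0.7
-0.03 0.7 -0.6
```

```bash
python3 -m jog '1 0 0 0 0 0;2 0 0 0 0 0;2.5 0 0 0 0 0;2.5 0 0 0 0 0'; python3 look.py; python3 -m jog '1 0 0 0 0 0;2 0 0 0 0 0;2.5 0 0 0 0 0;2.5 0 0 0 0 0'; python3 look.py
```

```text
time_s: 32.78
ee_pos: [0.507, 0.196, 0.1774]
ee_rot: [0.978, -0.116, 0.021, -0.173]
wrist_force: [-3.6, 1.1, 6.9]
finger_gap: 0.025
cradle [-42.3  69.   41.3] F [-3.21  2.14  5.93] t 32.9833
time_s: 33.32
ee_pos: [0.5097, 0.1954, 0.1773]
ee_rot: [0.978, -0.116, 0.021, -0.173]
wrist_force: [-3.4, 1.2, 5.2]
finger_gap: 0.0241
cradle [-39.7  68.9  41.2] F [-3.36  2.22  4.58] t 33.5167
```

The gap shrank from 25.7 to 24.1 mm at constant force, so the pads are slipping past a bolt that is already on its stop. I'll release, back off and check.

```bash
python3 -m jog '0 0 0 0 0 0;0 0 0 0 0 0;0 0 0 0 0 0;0 0 0 0 0 0;0 0 0 0 0 0' 50
python3 -m jog '0 0 -10 0 0 0;0 0 -25 0 0 0;0 0 -45 0 0 0;0 0 -70 0 0 0;0 0 -100 0 0 0;0 0 -120 0 0 0;0 0 -120 0 0 0;0 0 -120 0 0 0;0 0 -120 0 0 0'
python3 - <<'E'
from h import *
i=bot.camera_info("wrist"); im=bot.camera("wrist"); cv2.imwrite("pics/w9.png",im)
s=bot.camera("side"); cv2.imwrite("pics/s9.png",s); t=bot.camera("top")
o,M=cradle(json.load(open("hold.json")))
pj=lambda n,*P:proj(n,o+M@(np.array(P)/1e3),i if n=="wrist" else None)[0].round(1)
for n,img in (("wrist",im),("side",s),("top",t)):
    h=cv2.cvtColor(img,cv2.COLOR_BGR2HSV)
    e=np.array(pj(n,-46,68,45)).astype(int); x0,y0=np.maximum(e-45,0); sub=h[y0:y0+90,x0:x0+90]
    m=cv2.inRange(sub,(0,130,50),(5,255,255))|cv2.inRange(sub,(172,130,50),(180,255,255)); k,l,st,c=cv2.connectedComponentsWithStats(m)
    j=1+st[1:,4].argmax() if k>1 else 0; print(n,"knob seen",c[j]+[x0,y0],st[j,4],"pred b=0,.1,.2,.3",[pj(n,-46-60*np.sin(b),68,-15+60*np.cos(b)) for b in(-.1,0,.1,.2,.3)])
c=np.zeros((600,800,3),np.uint8); c[:480,:380]=im[:,130:510]; c[:600,390:790]=cv2.resize(s[200:350,195:295],None,fx=4,fy=4,interpolation=2); cv2.imwrite("pics/m9.png",c)
print(bot.state()['time_s'])
E
```

```text
time_s: 33.93
ee_pos: [0.5099, 0.1955, 0.1763]
ee_rot: [0.978, -0.116, 0.021, -0.173]
wrist_force: [0.1, -0.4, -0.3]
finger_gap: 0.0489
time_s: 34.68
ee_pos: [0.4992, 0.1562, 0.2887]
ee_rot: [0.978, -0.116, 0.02, -0.173]
wrist_force: [0.3, -0.0, -0.8]
finger_gap: 0.0501
wrist knob seen [320.5392 260.6815] 766 pred b=0,.1,.2,.3 [array([319.9, 241.9]), array([319.9, 249.4]), array([319.9, 256.7]), array([319.9, 263.4]), array([319.9, 269.7])]
side knob seen [251.1261 274.9234] 222 pred b=0,.1,.2,.3 [array([247.7, 273.4]), array([249.7, 275. ]), array([251.6, 276.8]), array([253.5, 278.9]), array([255.3, 281.2])]
top knob seen [268.7355 228.4783] 276 pred b=0,.1,.2,.3 [array([229. , 231.9]), array([228.4, 234.2]), array([227.8, 236.5]), array([227.1, 238.9]), array([226.5, 241.2])]
34.8333
```

View pics/m9.png

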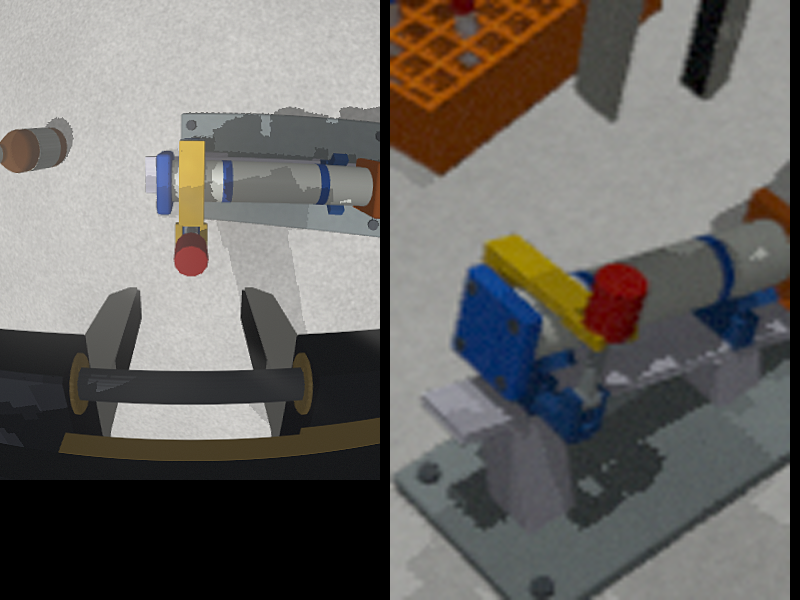

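```bash
python3 - <<'E'
from h import *
o,M=cradle(json.load(open("hold.json"))); i=bot.camera_info("wrist")
im=cv2.imread("pics/w9.png"); h=cv2.cvtColor(im,cv2.COLOR_BGR2HSV)[220:290,295:350]
red=(cv2.inRange(h,(0,110,30),(8,255,255))|cv2.inRange(h,(170,110,30),(180,255,255)))>0
v=h[...,2]; ys,xs=np.nonzero(red); print("red bbox",xs.min()+295,xs.max()+295,ys.min()+220,ys.max()+220)
for y in range(0,70,4): print(y+220,red[y].sum(),int(np.median(v[y][red[y]])) if red[y].any() else 0, end=" | ")
print()
pj=lambda n,*P:proj(n,o+M@(np.array(P)/1e3),i if n=="wrist" else None)
def cyl(n,b,r0=45,r1=75):
    P=[]
    for r in (r0,r1):
        for t in np.linspace(0,2*np.pi,24):
            w=13*np.cos(t); P.append((-46-r*np.sin(b)+w*np.cos(b),68+13*np.sin(t),-15+r*np.cos(b)+w*np.sin(b)))
    q=pj(n,*[0,0,0])*0; q=proj(n,o+(M@(np.array(P).T/1e3)).T,i if n=="wrist" else None); return q.min(0).round(1),q.max(0).round(1)
for b in (-.05,0,.05,.1,.15,.2): print(b,"wrist all",cyl("wrist",b),"topface",cyl("wrist",b,75,75),"side",cyl("side",b))
s=cv2.imread("pics/s9.png"); h=cv2.cvtColor(s,cv2.COLOR_BGR2HSV)[255:295,235:270]
red=(cv2.inRange(h,(0,130,40),(6,255,255))|cv2.inRange(h,(172,130,40),(180,255,255)))>0; ys,xs=np.nonzero(red); print("side bbox",xs.min()+235,xs.max()+236,ys.min()+255,ys.max()+256)
# column/strap references in wrist view
a=cv2.cvtColor(im,cv2.COLOR_BGR2HSV); n,l,st,c=cv2.connectedComponentsWithStats(cv2.inRange(a,(18,100,60),(32,255,255))[100:260,290:360]); print("yellow",st[1:][st[1:,4]>80]+[290,100,0,0,0])
print("pred yellow fork r64,92 top:",[pj("wrist",30-r,68,28)[0].round(1) for r in (0,64,92)])
E
```

```text
red bbox 305 337 237 275
220 0 0 | 224 0 0 | 228 0 0 | 232 0 0 | 236 0 0 | 240 0 0 | 244 1 104 | 248 19 151 | 252 30 149 | 256 32 149 | 260 33 150 | 264 32 149 | 268 28 149 | 272 22 149 | 276 0 0 | 280 0 0 | 284 0 0 | 288 0 0 | 
-0.05 wrist all (array([301.9, 224.9]), array([337.6, 267.7])) topface (array([301.9, 233.4]), array([337.6, 267.7])) side (array([240.6, 263.8]), array([256.9, 284.6]))
0 wrist all (array([302. , 227.9]), array([337.6, 272.2])) topface (array([302. , 238.6]), array([337.6, 272.2])) side (array([241.4, 264.5]), array([258.1, 285.5]))
0.05 wrist all (array([302. , 230.8]), array([337.5, 276.5])) topface (array([302. , 243.9]), array([337.5, 276.5])) side (array([242.2, 265.4]), array([259.3, 286.4]))
0.1 wrist all (array([302.1, 233.7]), array([337.3, 280.6])) topface (array([302.1, 249.1]), array([337.3, 280.6])) side (array([242.9, 266.3]), array([260.5, 287.4]))
0.15 wrist all (array([302.2, 236.7]), array([337.2, 284.4])) topface (array([302.2, 254.1]), array([337.2, 284.4])) side (array([243.7, 267.3]), array([261.6, 288.4]))
0.2 wrist all (array([302.4, 239.6]), array([337.1, 288. ])) topface (array([302.4, 259.1]), array([337.1, 288. ])) side (array([244.4, 268.4]), array([262.7, 289.4]))
side bbox 244 259 266 286
yellow [[ 306  141   31  101 2341]]
pred yellow fork r64,92 top: [array([320. , 147.9]), array([319.8, 228.4]), array([319.8, 261.3])]
```

Column and strap look right. The bolt is upright in the slot, but it measures about 0.05 rad off zero. I'll nudge it with closed fingers from the -x side to be sure it's fully home.

```bash
python3 -m jog '-20 0 0 0 0 0;-50 0 0 0 0 0;-50 0 30 0 0 0;-50 0 60 0 0 0;-50 0 80 0 0 0;-50 0 80 0 0 0;-50 0 80 0 0 0;-50 0 80 0 0 0;-50 0 80 0 0 0;-50 0 80 0 0 0' 0 10
python3 - <<'E'
from h import *
ctool2([-85,68.5,44])
E
```

```text
time_s: 35.67
ee_pos: [0.4586, 0.1942, 0.2153]
ee_rot: [0.978, -0.116, 0.022, -0.173]
wrist_force: [0.4, -0.2, 0.3]
finger_gap: 0.0005
now cradle mm [-89.   69.5  81.4] F cradle [0.48 0.02 0.32] gap 0.0005061844568533699
ROW [ 3.9  1.  37.4] [-0.001 -0.002  0.003] F [ 0.4439 -0.1993  0.3096] t 35.67
```

```bash
python3 -m jog '0 1 20 0 0 0;0 1 37 0 0 0;4 1 37 0 0 0;8 1 37 0 0 0;12 1 37 0 0 0;16 1 37 0 0 0;18 1 37 0 0 0;19 1 37 0 0 0;20 1 37 0 0 0;20 1 37 0 0 0'; python3 look.py
python3 -m jog '1 0 0 0 0 0;2 0 0 0 0 0;2 0 0 0 0 0;2 0 0 0 0 0';python3 look.py
python3 -m jog '1 0 0 0 0 0;1.5 0 0 0 0 0;1.5 0 0 0 0 0;1.5 0 0 0 0 0';python3 look.py
```

```text
time_s: 36.5
ee_pos: [0.4799, 0.2013, 0.1793]
ee_rot: [0.978, -0.116, 0.021, -0.173]
wrist_force: [-1.0, 0.3, 1.2]
finger_gap: 0.0006
cradle [-70.   68.3  43.3] F [-1.26  0.52  1.1 ] t 36.7
time_s: 37.03
ee_pos: [0.482, 0.2008, 0.1791]
ee_rot: [0.978, -0.116, 0.021, -0.173]
wrist_force: [-1.1, -0.3, 0.9]
finger_gap: 0.0003
cradle [-67.8  68.3  43.2] F [-0.88  0.58  1.11] t 37.2333
time_s: 37.57
ee_pos: [0.4822, 0.2008, 0.1789]
ee_rot: [0.978, -0.116, 0.019, -0.173]
wrist_force: [-5.3, 0.2, 3.1]
finger_gap: 0.0005
cradle [-67.6  68.3  43.1] F [-5.08  0.15  3.2 ] t 37.7667
```

That is a firm stop: 5 N with no further movement. I'll back off and do the final check by measurement.

```bash
python3 -m jog '-5 0 0 0 0 0;-15 0 0 0 0 0;-25 0 -20 0 0 0;-25 0 -60 0 0 0;-25 0 -100 0 0 0;-25 0 -120 0 0 0;-25 0 -120 0 0 0;-25 0 -120 0 0 0;-25 0 -120 0 0 0'
python3 - <<'E'
from h import *
s=bot.camera("side"); t=bot.camera("top"); cv2.imwrite("pics/s10.png",s); s9=cv2.imread("pics/s9.png")
for n,im in (("before",s9),("after",s)):
    h=cv2.cvtColor(im,cv2.COLOR_BGR2HSV)[255:295,235:270]
    red=(cv2.inRange(h,(0,130,40),(6,255,255))|cv2.inRange(h,(172,130,40),(180,255,255)))>0; ys,xs=np.nonzero(red); print(n,xs.mean()+235.,ys.mean()+255,xs.min()+235,xs.max()+236,ys.min()+255,ys.max()+256)
o,M=cradle(json.load(open("hold.json")))
# strap outline centroid vs angle, column head cap and orange cap vs prediction (foot at TCP -3.3-101)
pj=lambda *P:proj("side",o+M@(np.array(P)/1e3))[0].round(1)
h=cv2.cvtColor(s,cv2.COLOR_BGR2HSV); m=cv2.inRange(h,(20,120,60),(32,255,255))[230:300,200:270]; ys,xs=np.nonzero(m); print("yellow bbox",xs.min()+200,xs.max()+201,ys.min()+230,ys.max()+231,"pred top far end/near fork end",pj(30,68,28),pj(-62,68,28))
m=cv2.inRange(h,(3,120,40),(16,255,255))[230:290,300:345]; ys,xs=np.nonzero(m); print("orange",xs.min()+300,xs.max()+301,ys.min()+230,ys.max()+231)
b=np.array([[x,y,z] for x in(-25,25) for y in(-104,-92) for z in(-25,25)]); q=np.array([pj(*k) for k in b]); print("pred",q.min(0),q.max(0))
a=cv2.imread("pics/top0.png")
for nm,(x0,y0,x1,y1) in (("rack",(280,100,375,165)),("bottle",(115,170,160,210)),("box",(430,180,495,235))): print(nm,"diff",np.abs(a[y0:y1,x0:x1].astype(int)-t[y0:y1,x0:x1]).mean().round(2))
print(bot.state()['time_s'],bot.state()['wrist_force'])
E
```

```text
time_s: 38.52
ee_pos: [0.4489, 0.1663, 0.2909]
ee_rot: [0.978, -0.116, 0.02, -0.173]
wrist_force: [0.9, 0.4, -0.7]
finger_gap: 0.0002
before 251.09865470852017 274.9192825112108 244 259 266 286
after 249.56807511737088 273.6807511737089 243 257 265 284
yellow bbox 219 257 259 288 pred top far end/near fork end [224.2 261.2] [253.1 286.8]
orange 300 303 256 269
pred [279.5 246.6] [304.1 279.2]
rack diff 6.64
bottle diff 7.04
box diff 6.9
38.6167 [ 0.8701 -1.025  -0.6622]
```

```bash
python3 - <<'E'
from rig import bot
print(bot.job_done())
E
```

```text
the job is handed in; nothing more can be done
None
```

The job is handed in at about 38.6 s of the 72 s allowed; `job_done` reported no verdict. The middle-sized column (A) is in both saddles with its orange end on the stop pad. The yellow half is shut over it, and the bolt is upright in the slot.

**How it went**
- **Column grasp:** the first grasp missed because I lifted before the fingers had closed. The column was hardly disturbed, and after a new measurement the second grasp held.
- **Laying in:** contact with the saddles peaked at about 14 N when I lowered it (limit 35 N). I slid it downhill until the pad reached its hard stop, at about 4–5 N on the stop (limit 15 N). I then eased off and released it.
- **Yellow half:** I led the fork round until the fingers slipped on it, and the picture showed it shut.
- **Bolt:** after the first swing it still measured about 0.05 rad off upright. A nudge with closed fingers moved it a little further, to a firm stop at 5 N.

**Last checks**
- **Bolt:** the knob moved about 1.5 pixels in the side view, roughly 0.07 rad, so it should now be close to zero.
- **Yellow half:** I couldn't measure its angle directly. The fork end in the side view was within about 4 pixels of the shut position. The knob clears a fully shut fork by only 2 mm, so I put it under about 0.03 rad.
- **Column:** I couldn't read the pad force after release. That the column still bears on the pad rests on what I felt before letting go and on the pictures. The final orange-cap measurement was cut off by my crop, so it settled nothing.
- **Bystanders:** the image difference was small and much the same for the rack, bottle and tip box, with no sign that any had moved.
- **Robot:** the fingers were well clear of everything when I handed in.

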